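# Press the medallions home and box the keepsakes

## Robot

A 6-joint arm with a two-finger parallel gripper is mounted at the origin on the work surface. World frame = base frame: x ahead of the robot, y to its left, z up, the work surface at z = 0. Lengths are in m, angles in degrees, forces in N, time in s.
With the tool pointing down it reaches from about 0.375 to 0.9 m from the base axis. Payload 3.1 kg.
Tool frame: the origin (TCP) lies on the centre line of the jaws, within the pads' length; the fingertips stand 25 mm ahead of it and the grasp point (between the pads) lies 6 mm ahead of it; z points along the fingers, y is the line along which they close (so a half turn about z gives the same grasp; the last joint's range is limited). The gripper opens to 87 mm and grips with 3 to 60 N. Pads are 19 mm wide; open, the fingers measure 117 mm over their backs; the gripper's body (75 mm by 190 mm) begins 51 mm behind the grasp point.
Start: joints at [64.658, 30.224, 82.088, -0, 67.689, -10.227], TCP at [0.163, 0.603, 0.248] pointing down, gripper open.
Joint ranges: [-176.69, 176.69], [-43.24, 126.21], [12.49, 139.97], [-82, 262], [0, 151.66], [-163.58, 163.58]. Speed limits (degrees/s): [159.86, 159.86, 180, 180, 180, 180].

## Interface

Orientations are given as a 3x3 rotation matrix whose columns are the frame's x, y, z axes.
In Python, from rig import * gives the robot as it stands.
- The arm moves only by the tool step_arm, never from a script. Its argument "steps" is a list of rows, each a list of 7 numbers: the shift along the tool's x, y, z normalised to -1 to 1, where 1 is 0.3 m, then the turn, a rotation vector about the tool's x, y, z normalised to -1 to 1, where 1 is 45 degrees, then the gripper's target within -1 to 1 (shut at 1, half-way at 0, fully open at -1). A call has 1 to 8 rows; each row is the pose to reach, as a shift and turn from the pose commanded when the call began, along the tool's axes at that moment; what a row does not reach only later rows make up. A row lasts 1/12 s, in which the tool goes at most 41.7 mm and 7.16 degrees, less where a joint would pass 70% of its speed; a pose out of reach is approached as far as the arm can. A call with a number of a shift or a turn outside -1 to 1 is refused whole. A call with a gripper value outside its range is refused whole. The fingers move at their own pace and stop on an object; the grip force is fixed at half the most. Time passes only in rows, so rows that repeat a pose let the fingers close. It gives the time, the measured TCP pose, the force, the opening and the grip force at its end, in the units of the state.
- read_state(): the state, without advancing time (a new reading comes with each control period).
- capture(name): name is "side" or "top"; returns a dict with "image" (400x640x3 uint8, red, green, blue), "vertical_fov" (degrees; the focal length in pixels is half the picture's height over the tangent of half this angle, whatever the lens; pixels are square), "cx", "cy" (the principal point, pixels), "world_from_camera" (4x4, takes a point from camera to world coordinates). Camera axes: x right, y down, z forward; pixel columns grow to the right and rows downward; lengths in m; the calibration is good to about 2 mm. A picture is of the moment at which its call begins. There is no depth.
- hand_in(): hands the job in; it is judged then, once.
The state is a dict: "time_s": time; "joint_positions": joint angles; "qvel": joint speeds; "tau": joint torques, N m; "position": TCP position; "tcp_rot": TCP orientation; "force": force on the tool from outside, world axes, zero at the start; "moment": the same for the moment, N m; "opening": opening from 0.0 (shut) to 1.0 (fully open); "grasp_force": force on a finger pad.
Only numpy, scipy, OpenCV 4.12 (cv2) and the standard library are available. Lean on these libraries where they do the work, as an engineer would, in place of code of your own. Each camera call takes 0.05 s, during which the arm holds its last target. There are 200 camera calls.

## Task

Press the brass medallion of every walnut block flush with the locking pliers on the board: stand the block between the jaws with its medallion towards the moving jaw, push the handle over centre until the pliers lock, then flick the release lever so that they spring open. Stand each finished block upright in the gift box and, when all of them are in, shut the lid; leave the pliers open and the other things on the table where they are.

Things in the scene. Friction and masses are not known exactly. Their poses are not given: they have to be found in the camera images.
- press_board: Oak board 175 x 335 x 15 mm, fixed, carrying steel locking C-clamp pliers that lie flat, their plane 41 mm above the table, no part higher than 56 mm. Origin under the board on the table. 'Board x, y' below are its axes (yaw 0: x away from the robot, y to its left). The jaws are at its +y end, the handle ends at its -y end.
- fixed_pad (a point): Centre of the face of the fixed pad (26 mm across) at board x -26, y +110, 41 mm above the table, looking to board +x. It sits on the fixed C-arm, 13 mm wide, z 33 to 49 mm, that bows out to board x -54; the moving arm bows out to +60 (75 open). The throat between the arms, 75 mm wide, is free from above from y +30 on, so a finger fits beside a block.
- fixed_handle (a point): Middle of the fixed handle, 41 mm above the table. The handle is a bar 14 mm wide, 16 mm tall (z 33 to 49) along board y at board x 0, from y +25 to -99 mm, bolted down on two saddles; the head of the adjusting screw, 17 mm across, goes on from there to y -110.
- rest (a point): Point on top of the board (15 mm above the table) midway between the pads, board x -6, y +110, board axes: where a block stands to be pressed, its x axis along board +x. Its back then touches the fixed pad; the open pads are 57 mm apart (54 at the rim), so a block not yet pressed has 10 mm play, and the closing jaw pushes it back against the fixed pad. Keep within 5 mm in y.
- pad: Moving pad of the pliers: steel disc 26 mm across on the moving jaw, a little sprung (30 N per mm). Origin at the centre of the face that meets the medallion; it comes from board +x and presses towards board -x, 41 mm above the table.
- handle (a joint): Moving handle, rad: 0 = open (a spring keeps it there), grows as it is pushed towards the fixed handle, about 0.64 = dead centre, 0.70 = past centre against its stop: locked, stays by itself. At its end it takes 4 N, rising to about 14 N just before dead centre with a block in the jaws. Push it from outside near its end, or squeeze both handles.
- handle_end (a point): Point on the outer flank of the moving handle, 15 mm from its end, 41 mm above the table. The handle is a steel bar 12 mm wide, 16 mm tall. Open, this point is at about board x +129, y -107 mm; locked, at about x +65, y -132.
- release_lever (a joint): Release lever of the pliers, rad: 0 at rest (weak return spring), at most 0.35; grows as its end is pushed outwards, towards the moving handle that carries it. With the pliers locked its nose meets the link at 0.12 and frees them at about 0.18, with 5 to 7 N on the end; they then spring open, the lever's end going outwards some 60 mm.
- lever_end (a point): Point on the inner flank (towards the fixed handle) of the release lever, 7 mm from its free end, 41 mm above the table. The lever is a flat bar 6 mm thick, 14 mm tall, 65 mm long, between the handles along the inner side of the moving one. Locked, it is at board x +34, y -124, free of the fixed handle: put a finger down on that side of it and move it towards board +x.
- gift_box: Open wooden box, fixed, outside 144 (x) x 206 (y) x 68 mm tall, walls and floor 6 mm. Origin under its centre; inside 132 x 194 mm, inner floor 6 mm up. The lid's hinge axis runs along its y over the +x wall, at x +72, 68 mm above the table.
- lid (a joint): Lid of the gift box, rad: 0 = shut, grows as it opens, 1.57 = upright over the hinge; starts at 1.55 to 1.8. The stiff hinge holds it where it is left (1 to 2 N at its edge moves it).
- lid_edge (a point): Middle of the lid's free edge, on its outer face. The lid is a plain board 144 x 206 x 9 mm; shut, its outer face is 77.5 mm above the table. Open, this point is at the top, on the side away from the box; the lid is shut by tipping it over the box (towards the box's -x) and down.
- block0: Dark walnut keepsake block standing upright, 40 (its x) x 46 (its y) x 46 mm tall, about 95 g. Origin under its centre. A round brass medallion, 22 mm across, sits in the middle of its +x face, centred 26 mm above the underside, and stands 4 mm proud. May be absent (None).
- medal0 (a joint): How far the brass medallion of block0 has been pressed in, m: 0 = 4 mm proud, 0.004 = flush. A tight fit: it takes about 25 N and stays where it is pushed.
- block1: Dark walnut keepsake block standing upright, 40 (its x) x 46 (its y) x 46 mm tall, about 95 g. Origin under its centre. A round brass medallion, 22 mm across, sits in the middle of its +x face, centred 26 mm above the underside, and stands 4 mm proud. May be absent (None).
- medal1 (a joint): How far the brass medallion of block1 has been pressed in, m: 0 = 4 mm proud, 0.004 = flush. A tight fit: it takes about 25 N and stays where it is pushed.
- block2: Dark walnut keepsake block standing upright, 40 (its x) x 46 (its y) x 46 mm tall, about 95 g. Origin under its centre. A round brass medallion, 22 mm across, sits in the middle of its +x face, centred 26 mm above the underside, and stands 4 mm proud. May be absent (None).
- medal2 (a joint): How far the brass medallion of block2 has been pressed in, m: 0 = 4 mm proud, 0.004 = flush. A tight fit: it takes about 25 N and stays where it is pushed.
- scissors: Bystander: black-handled scissors, 140 mm long, lying flat. Origin under its middle.
- phone: Bystander: black phone, 75 x 155 x 9 mm, lying flat. Origin under its middle.
- awl: Bystander: awl with a turned wooden handle, 160 mm long, lying down. Origin under its middle.
- glue_tube: Bystander: small white and silver glue tube, 105 mm long, lying down. Origin under its middle.
- dropper: Bystander: white dropper bottle, 42 mm across, 118 mm tall, standing. Origin under its middle.
- coaster: Bystander: round wooden coaster with brass wire inlay, 90 mm across, 12 mm thick, lying flat. Origin under its middle.

How it is judged:
By the outcome, as a careful person would: the job done as asked, in the order asked, and still so for the second after the job is handed in, with the robot touching nothing.
Of block0, block1, block2 only 2 to 3 are there at a start; the rules pass over those that are not, and their reading is None.
At some moment in a run one of block0, block1, block2 may be knocked a few centimetres aside while the robot is not near it.
It also fails if it takes over 210 s, if anything falls off the work surface, if the arm or the gripper's body presses on something with over 40 N, if the wrist force passes 120 N, or if a joint passes its speed limit or range.

## Working session

There is one attempt and no reset: what is moved stays moved. The work goes in short steps, Python scripts to look and compute and a tool call to move; the robot and the scene stay as the last step left them, time stands still between calls to the robot, and variables do not carry over. Pictures are saved under pics/ and viewed, at most 14 in all, crops included, and the job is handed in when it is done.

Besides the shell and the picture viewer there is one more tool, called as name([rows], argument=value, ...), one row to a line, values as JSON. step_arm: Moves the arm, as the interface text tells. Scaled input: -1 to 1 covers 0.3 m each way for a shift and 45 degrees each way for a turn. Its arguments: {"type":"object","properties":{"steps":{"type":"array"}},"required":["steps"]}

```bash
ls; mkdir -p pics; cat > h.py <<'E'
from rig import *
import numpy as np, cv2
def cam(n):
    c=capture(n); H,W=c["image"].shape[:2]
    c["f"]=H/2/np.tan(np.radians(c["vertical_fov"])/2); c["T"]=np.array(c["world_from_camera"]); return c
def ray(c,u,v,z):
    d=c["T"][:3,:3]@np.array([(u-c["cx"])/c["f"],(v-c["cy"])/c["f"],1]); o=c["T"][:3,3]
    return o+d*(z-o[2])/d[2]
def proj(c,p):
    q=c["T"][:3,:3].T@(np.array(p)-c["T"][:3,3]); return q[:2]/q[2]*c["f"]+[c["cx"],c["cy"]]
def save(c,name,crop=None,s=1):
    im=c["image"][:,:,::-1]
    if crop: x0,y0,x1,y1=crop; im=im[y0:y1,x0:x1]
    cv2.imwrite("pics/"+name+".png",cv2.resize(im,None,fx=s,fy=s,interpolation=cv2.INTER_CUBIC))
E
python3 - <<'E'
from h import *
for n in("side","top"):
    c=cam(n); save(c,n+"0",None,1.25); print(n,c["f"],c["cx"],c["cy"],c["T"].round(3).tolist())
s=read_state();print(s)
E
```

```text
pics
side 413.54251594879366 318.24431713820474 199.06550491164276 [[0.883, -0.363, 0.297, 0.233], [-0.469, -0.666, 0.58, -0.583], [-0.013, -0.652, -0.758, 0.853], [0.0, 0.0, 0.0, 1.0]]
top 388.78730479961985 318.871727965159 200.76151401751366 [[0.016, -0.987, 0.162, 0.383], [-1.0, -0.017, -0.005, 0.021], [0.007, -0.162, -0.987, 1.032], [0.0, 0.0, 0.0, 1.0]]
{'time_s': 0.1, 'joint_positions': array([ 6.46581721e+01,  3.02751011e+01,  8.21486554e+01, -2.03610028e-03,
        6.76905738e+01, -1.02276211e+01]), 'qvel': array([-0.03871921,  0.06239867, -0.23968045, -0.02621521, -0.10756024,
       -0.1102451 ]), 'tau': array([ 2.15962723e-04, -4.40987027e+01, -1.77151483e+01,  6.34977221e-02,
        5.33646403e-02, -4.65143648e-05]), 'position': array([0.16268142, 0.60281943, 0.24665594]), 'tcp_rot': array([[-9.65411401e-01,  2.60730028e-01, -8.24369827e-04],
       [ 2.60731132e-01,  9.65409744e-01, -1.81748912e-03],
       [ 3.21980675e-04, -1.96956360e-03, -9.99998009e-01]]), 'force': array([ 0.32774279, -0.26151001, -0.65732634]), 'moment': array([ 0.02146449,  0.0127139 , -0.01189024]), 'grasp_force': 0.0, 'opening': 0.9976971055613585}
```

View pics/top0.png

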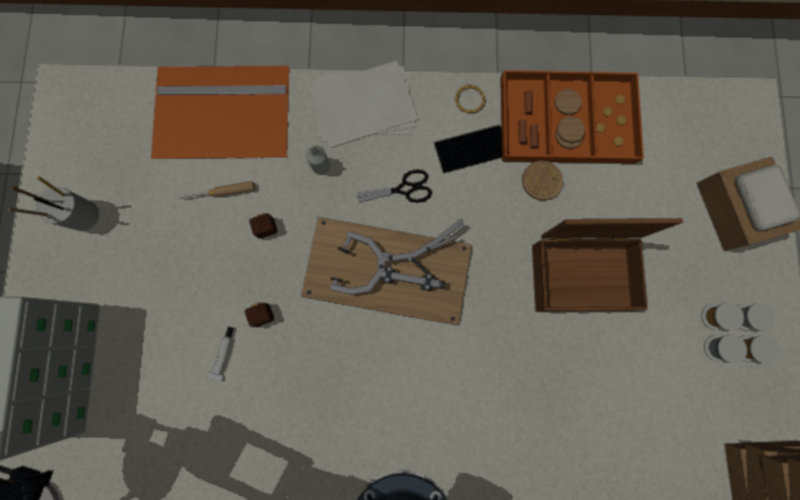

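View pics/side0.png

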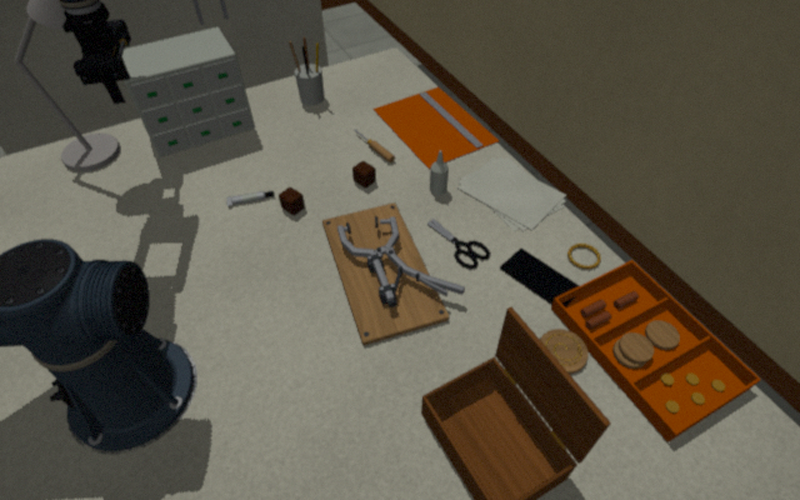

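The top view (1.25x) shows two blocks at about (262,226) and (259,315), the board at about (387,270), the box at about (590,275) with its lid up, and the bystanders around them. The side view agrees and shows no third block. Next I'll measure them.

```bash
python3 - <<'E'
from h import *
t=cam("top"); s=cam("side")
def crop(c,x,y,w,h,S):
    im=c["image"][y:y+h,x:x+w,::-1].astype(float)*2.2
    return cv2.resize(np.clip(im,0,255).astype(np.uint8),(400,300),interpolation=cv2.INTER_CUBIC)
def ctr(p): return proj_u(p)
a=crop(t,190,160,40,30,10); b=crop(t,187,237,40,30,10)
d=crop(s,271,123,40,30,10); e=crop(s,213,145,40,30,10)
cv2.imwrite("pics/blk.png",np.vstack([np.hstack([a,b]),np.hstack([d,e])]))
for n,c in(("top",t),("side",s)):
    im=c["image"].astype(int); hsv=cv2.cvtColor(c["image"],cv2.COLOR_RGB2HSV)
    # board: warm
    print(n,[ (p,hsv[p[1],p[0]].tolist()) for p in ([(290,180),(262,230),(352,250),(470,222),(210,181),(240,240)] if n=="top" else [(275,200),(300,245),(340,255),(400,350),(292,140),(100,200)])])
# board screws top view (scaled px): corners
C=np.array([(319,218),(471,243),(459,324),(303,296)])/1.25
g=cv2.cvtColor(t["image"],cv2.COLOR_RGB2HSV)
m=((g[:,:,1]>75)&(g[:,:,0]<25)).astype(np.uint8)
x0,y0,x1,y1=235,165,385,265
sub=np.zeros_like(m); sub[y0:y1,x0:x1]=m[y0:y1,x0:x1]
k=cv2.morphologyEx(sub,cv2.MORPH_CLOSE,np.ones((9,9)))
cs,_=cv2.findContours(k,cv2.RETR_EXTERNAL,cv2.CHAIN_APPROX_NONE); cc=max(cs,key=cv2.contourArea)
P=np.array([ray(t,u,v,0.015)[:2] for u,v in cc[:,0]],np.float32)
print("board rect",cv2.minAreaRect(P))
for q in C: print("corner",ray(t,*q,.015).round(3))
E
```

```text
top [((290, 180), [17, 81, 101]), ((262, 230), [15, 104, 101]), ((352, 250), [16, 103, 106]), ((470, 222), [13, 151, 76]), ((210, 181), [10, 156, 44]), ((240, 240), [27, 23, 122])]
side [((275, 200), [15, 131, 68]), ((300, 245), [16, 130, 112]), ((340, 255), [17, 133, 128]), ((400, 350), [14, 178, 93]), ((292, 140), [10, 255, 33]), ((100, 200), [30, 27, 130])]
board rect ((0.5095979571342468, 0.0406629741191864), (0.33240875601768494, 0.1727452278137207), 80.72409057617188)
corner [0.619 0.188 0.015]
corner [ 0.57  -0.137  0.015]
corner [ 0.399 -0.111  0.015]
corner [0.452 0.214 0.015]
```

View pics/blk.png

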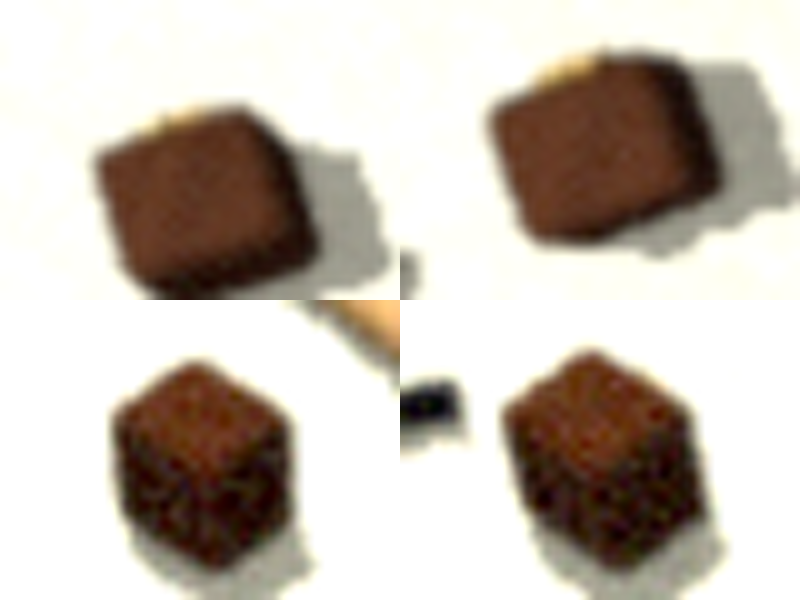

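Both medallions are on the upper edge of the top faces (crops in the top row), so block +x points roughly to world +x, turned to the left by about 20 degrees. Next come precise poses.

```bash
cat >> h.py <<'E'
def rect(c,m,z):
    cs,_=cv2.findContours(m.astype(np.uint8),cv2.RETR_EXTERNAL,cv2.CHAIN_APPROX_NONE); cc=max(cs,key=cv2.contourArea)
    P=np.array([ray(c,u,v,z)[:2] for u,v in cc[:,0]],np.float32); return cv2.minAreaRect(P)
def win(m,b):
    o=np.zeros_like(m); o[b[1]:b[3],b[0]:b[2]]=m[b[1]:b[3],b[0]:b[2]]; return o
def blocks(c,boxes,vmin=28):
    h=cv2.cvtColor(c["image"],cv2.COLOR_RGB2HSV)
    for b in boxes:
        w=win((h[:,:,2]>vmin)&(h[:,:,2]<80)&(h[:,:,1]>115),b); print(w.sum(),rect(c,w,.046))
E
python3 - <<'E'
from h import *
t=cam("top"); s=cam("side")
B=[(190,160,235,195),(187,237,227,267)]
for v in (30,36): blocks(t,B,v)
h=cv2.cvtColor(s["image"],cv2.COLOR_RGB2HSV)
print("side V", h[133:140,284:300,2][::3].tolist())
for v in (38,45): blocks(s,[(278,124,304,150),(220,146,246,175)],v)
# board in side view
m=((h[:,:,1]>100)&(h[:,:,0]<25)&(h[:,:,2]>45)).astype(np.uint8)
k=cv2.morphologyEx(win(m,(250,155,362,280)),cv2.MORPH_CLOSE,np.ones((9,9))); print("board side",rect(s,k,.015))
# box top view
for n,c in(("t",t),("s",s)):
    hh=c["image"]; cr=(415,170,560,255) if n=="t" else (325,240,500,400)
    x0,y0,x1,y1=cr; im=np.clip(hh[y0:y1,x0:x1,::-1].astype(float)*2,0,255).astype(np.uint8)
    im=cv2.resize(im,None,fx=4 if n=="t" else 3,fy=4 if n=="t" else 3,interpolation=cv2.INTER_CUBIC); cv2.imwrite("pics/box_"+n+".png",im)
E
python3 - <<'E'
import cv2,numpy as np
a=cv2.imread('pics/box_t.png');b=cv2.imread('pics/box_s.png')
print(a.shape,b.shape)
E
```

```text
202 ((0.5983889102935791, 0.3028448224067688), (0.03642215579748154, 0.03966136649250984), 20.11109161376953)
228 ((0.41217494010925293, 0.2995210587978363), (0.03786686062812805, 0.039105795323848724), 22.044628143310547)
182 ((0.5985469222068787, 0.3041425347328186), (0.03512682393193245, 0.0372128039598465), 21.478517532348633)
210 ((0.41240736842155457, 0.3007579445838928), (0.03635083884000778, 0.037037983536720276), 25.00029182434082)
side V [[60, 51, 47, 52, 47, 48, 45, 48, 48, 47, 44, 50, 49, 63, 91, 116], [29, 40, 42, 46, 47, 46, 48, 45, 48, 49, 49, 41, 41, 34, 28, 38], [23, 20, 29, 21, 27, 39, 40, 40, 34, 32, 31, 26, 19, 18, 15, 32]]
90 ((0.5945516228675842, 0.2981753945350647), (0.03303476423025131, 0.03721627593040466), 17.823259353637695)
105 ((0.40972718596458435, 0.2958526611328125), (0.032996803522109985, 0.0370187945663929), 21.55837631225586)
63 ((0.595848560333252, 0.30083924531936646), (0.028849240392446518, 0.032987579703330994), 17.11133575439453)
71 ((0.4085690379142761, 0.29741597175598145), (0.03259050101041794, 0.03334866836667061), 27.907499313354492)
board side ((0.507207453250885, 0.03471437096595764), (0.33647966384887695, 0.17299455404281616), 80.86114501953125)
(340, 580, 3) (480, 525, 3)
```

View pics/box_t.png

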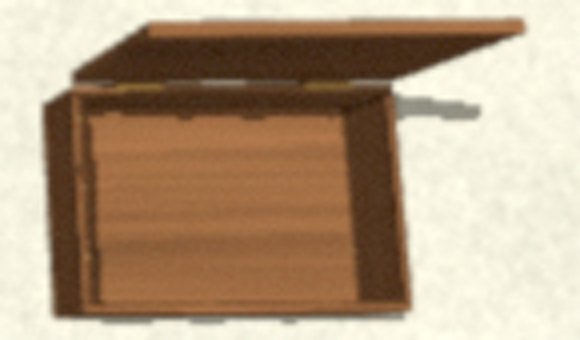

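The top crop shows the box rim with outer corners at about (75,93), (85,312), (410,309) and (392,89), in crop pixels at 4x from origin (415,170). The lid leans back slightly. The two cameras disagree by about 5 mm in y, so I'll calibrate them against the gripper.

```bash
cat >> h.py <<'E'
from scipy.spatial.transform import Rotation as Ro
def go(x,y,z,yaw,cur=None):
    """scaled shift+turn to TCP x,y,z with tool y along block-y of a block with this yaw (deg)"""
    s=read_state(); p,R=(np.array(s["position"]),np.array(s["tcp_rot"])) if cur is None else cur
    a=np.radians(yaw); c,n=np.cos(a),np.sin(a)
    Rt=np.array([[-c,-n,0],[-n,c,0],[0,0,-1.]])
    d=R.T@(np.array([x,y,z])-p)/0.3; r=Ro.from_matrix(R.T@Rt).as_rotvec(True)/45
    print((x,y,z,yaw),"->",d.round(4).tolist(),r.round(4).tolist()); return d,r
def bd(bx,by,B): # board mm -> world
    a=np.radians(B[2]); c,n=np.cos(a),np.sin(a); return np.array([B[0]+(c*bx-n*by)/1e3,B[1]+(n*bx+c*by)/1e3])
E
python3 - <<'E'
from h import *
t=cam("top")
for u,v in [(75,93),(85,312),(410,309),(392,89)]: print("box",ray(t,415+u/4,170+v/4,.068).round(3))
for n,u,v in [("dropper",317,168),("phone",470,150),("lid top l",149,0)]: print(n,ray(t,u/1.25,v/1.25,0).round(3))
go(.598,.303,.16,21)
E
```

```text
box [ 0.566 -0.273  0.068]
box [ 0.429 -0.275  0.068]
box [ 0.434 -0.477  0.068]
box [ 0.572 -0.474  0.068]
dropper [0.736 0.2   0.   ]
phone [ 0.784 -0.139  0.   ]
lid top l [1.138 0.611 0.   ]
(0.598, 0.303, 0.16, 21) -> [-1.6612, -0.5879, 0.2912] [-0.0006, -0.0003, -0.8025]
```

step_arm([
  [-0.83,-0.29,0.1,0,0,-0.4,-1],
  [-0.83,-0.29,0.1,0,0,-0.4,-1],
  [-0.83,-0.29,0.1,0,0,-0.4,-1],
  [-0.83,-0.29,0.1,0,0,-0.4,-1],
  [-0.83,-0.29,0.1,0,0,-0.4,-1],
  [-0.83,-0.29,0.1,0,0,-0.4,-1],
  [-0.83,-0.29,0.1,0,0,-0.4,-1],
  [-0.83,-0.29,0.1,0,0,-0.4,-1],
])

```text
time_s: 1.02
position: [0.3848, 0.4517, 0.217]
tcp_rot: [[-0.999, -0.045, 0.001], [-0.045, 0.999, -0.001], [-0.001, -0.001, -1.0]]
force: [0.9, -0.3, 0.0]
opening: 1.004
grasp_force: 0.0
```

```bash
python3 - <<'E'
from h import *
print(read_state()["position"]); go(.598,.303,.15,21)
E
```

```text
[0.38480758 0.45174993 0.21702973]
(0.598, 0.303, 0.15, 21) -> [-0.6874, -0.5269, 0.2249] [-0.0016, 0.0014, -0.4096]
```

step_arm([
  [-0.687,-0.527,0.225,0,0,-0.41,-1],
  [-0.687,-0.527,0.225,0,0,-0.41,-1],
  [-0.687,-0.527,0.225,0,0,-0.41,-1],
  [-0.687,-0.527,0.225,0,0,-0.41,-1],
  [-0.687,-0.527,0.225,0,0,-0.41,-1],
  [-0.687,-0.527,0.225,0,0,-0.41,-1],
  [-0.687,-0.527,0.225,0,0,-0.41,-1],
  [-0.687,-0.527,0.225,0,0,-0.41,-1],
])

```text
time_s: 1.68
position: [0.5977, 0.3043, 0.1486]
tcp_rot: [[-0.933, -0.36, 0.001], [-0.36, 0.933, -0.001], [-0.001, -0.001, -1.0]]
force: [0.1, -0.0, -0.7]
opening: 1.0
grasp_force: 0.0
```

```bash
python3 - <<'E'
from h import *
s=read_state(); print(s["position"]); p=s["position"]; R=s["tcp_rot"]
ims=[]
for n in("top","side"):
    c=cam(n); im=c["image"].copy()
    tip=p+R[:,2]*.025; P=[tip, tip+R[:,1]*.0435, tip-R[:,1]*.0435]
    q=[proj(c,x) for x in P]; print(n,np.round(q,1).tolist())
    x0,y0=(q[0]-[60,50]).astype(int); x0=max(x0,0);y0=max(y0,0)
    cr=np.clip(im[y0:y0+100,x0:x0+100,::-1].astype(float)*2.0,0,255).astype(np.uint8)
    cr=cv2.resize(cr,(400,400),interpolation=cv2.INTER_CUBIC)
    for a in q: cv2.drawMarker(cr,tuple(((a-[x0,y0]+.5)*4).astype(int)),(0,255,0),cv2.MARKER_CROSS,10,1)
    ims.append(cr); print(x0,y0)
cv2.imwrite("pics/cal.png",np.hstack(ims))
E
```

```text
[0.59774785 0.30430748 0.14862737]
top [[199.2, 171.7], [181.8, 177.8], [216.6, 165.7]]
139 121
side [[288.6, 111.8], [277.7, 105.8], [299.8, 118.0]]
228 61
```

View pics/cal.png

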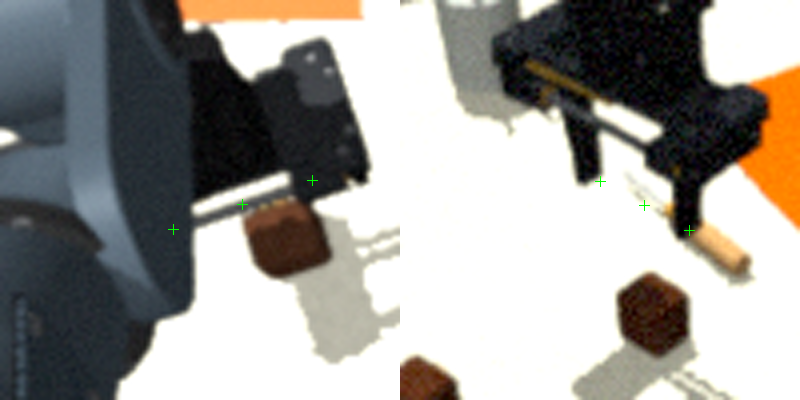

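In the side crop, the fingertips sit about 2 px left of and 1 px below the prediction, so the calibration carries an error of a few mm. Block A is just below and in front of the crosses. I'll use the two-camera mean. It cancels between block and board, and I'll check it again at the press.

```bash
python3 - <<'E'
from h import *
go(.597,.301,.033,20)
E
```

```text
(0.597, 0.301, 0.033, 20) -> [-0.0034, -0.0238, 0.3887] [0.0015, -0.0023, 0.0283]
```

step_arm([
  [0,-0.0105,0.1,0,0,0.028,-1],
  [-0.003,-0.01,0.3,0,0,0.028,-1],
  [-0.003,-0.01,0.388,0,0,0.028,-1],
  [-0.003,-0.01,0.388,0,0,0.028,-1],
  [-0.003,-0.01,0.388,0,0,0.028,1],
  [-0.003,-0.01,0.388,0,0,0.028,1],
  [-0.003,-0.01,0.388,0,0,0.028,1],
  [-0.003,-0.01,0.388,0,0,0.028,1],
])

```text
time_s: 2.45
position: [0.5978, 0.3055, 0.0372]
tcp_rot: [[-0.939, -0.344, 0.005], [-0.344, 0.939, 0.002], [-0.005, -0.0, -1.0]]
force: [0.6, 0.7, -0.2]
opening: 0.779
grasp_force: 0.0
```

```bash
python3 - <<'E'
from h import *
s=read_state();print(s["opening"]*87,s["grasp_force"],s["force"])
B=(.5085,.0377,-9.2)
p=bd(-6,110,B); print(p)
cur=(s["position"]+np.array([0,0,.08]),s["tcp_rot"])
go(p[0],p[1],.115,-9.2); go(p[0],p[1],.049,-9.2)
E
```

```text
67.73597186945098 0.0 [ 0.62549638  0.66576972 -0.15352657]
[0.52016411 0.14724428]
(np.float64(0.5201641130556639), np.float64(0.1472442762841797), 0.115, -9.2) -> [0.423, -0.4065, -0.2615] [0.0015, 0.0066, 0.6514]
(np.float64(0.5201641130556639), np.float64(0.1472442762841797), 0.049, -9.2) -> [0.4241, -0.4065, -0.0415] [0.0015, 0.0066, 0.6514]
```

step_arm([
  [0,0,0,0,0,0,1],
  [0,0,0,0,0,0,1],
  [0,0,0,0,0,0,1],
  [0,0,0,0,0,0,1],
  [0,0,0,0,0,0,1],
  [0,0,0,0,0,0,1],
  [0,0,0,0,0,0,1],
])

```text
time_s: 3.03
position: [0.5968, 0.3044, 0.0347]
tcp_rot: [[-0.939, -0.343, 0.001], [-0.343, 0.939, 0.0], [-0.001, -0.0, -1.0]]
force: [-0.8, -0.4, 5.6]
opening: 0.521
grasp_force: 30.0
```

```bash
python3 - <<'E'
from h import *
s=read_state();print(s["opening"]*87,s["grasp_force"],s["force"])
B=(.5085,.0377,-9.2)
p=bd(-6,110,B)
go(p[0],p[1],.115,-9.2); go(p[0],p[1],.049,-9.2)
c=cam("top"); im=c["image"]; x,y=proj(c,s["position"]).astype(int); save(c,"grasp",(x-50,y-40,x+50,y+40),4)
E
```

```text
45.29281253742166 30.00102491118014 [-0.76313453 -0.44376415  5.56127551]
(np.float64(0.5201641130556639), np.float64(0.1472442762841797), 0.115, -9.2) -> [0.4196, -0.4044, -0.268] [0.0, 0.0013, 0.6505]
(np.float64(0.5201641130556639), np.float64(0.1472442762841797), 0.049, -9.2) -> [0.4198, -0.4043, -0.048] [0.0, 0.0013, 0.6505]
```

step_arm([
  [0,0,-0.14,0,0,0,1],
  [0,0,-0.28,0,0,0.1,1],
  [0.42,-0.404,-0.28,0,0,0.65,1],
  [0.42,-0.404,-0.28,0,0,0.65,1],
  [0.42,-0.404,-0.28,0,0,0.65,1],
  [0.42,-0.404,-0.28,0,0,0.65,1],
  [0.42,-0.404,-0.28,0,0,0.65,1],
  [0.42,-0.404,-0.28,0,0,0.65,1],
])

```text
time_s: 3.75
position: [0.5176, 0.1451, 0.1174]
tcp_rot: [[-0.987, 0.163, -0.004], [0.163, 0.987, -0.0], [0.003, -0.001, -1.0]]
force: [0.5, -0.3, -1.7]
opening: 0.524
grasp_force: 30.0
```

```bash
python3 - <<'E'
from h import *
s=read_state();print(s["opening"]*87,s["grasp_force"],s["force"])
B=(.5085,.0377,-9.2)
p=bd(-6,110,B)
go(p[0],p[1],.06,-9.2)
ims=[]
for n in("top","side"):
    c=cam(n); q=proj(c,[p[0],p[1],.05]).astype(int); print(n,q)
    x0,y0=q-[60,50]
    cr=np.clip(c["image"][y0:y0+100,x0:x0+100,::-1].astype(float)*2.0,0,255).astype(np.uint8)
    ims.append(cv2.resize(cr,(400,400),interpolation=cv2.INTER_CUBIC))
cv2.imwrite("pics/pl.png",np.hstack(ims))
E
```

```text
45.574909729586025 29.99952457845211 [ 0.513824   -0.26591563 -1.65656061]
(np.float64(0.5201641130556639), np.float64(0.1472442762841797), 0.06, -9.2) -> [-0.0079, 0.0088, 0.1911] [-0.0012, -0.0043, -0.0039]
top [267 209]
side [289 174]
```

View pics/pl.png

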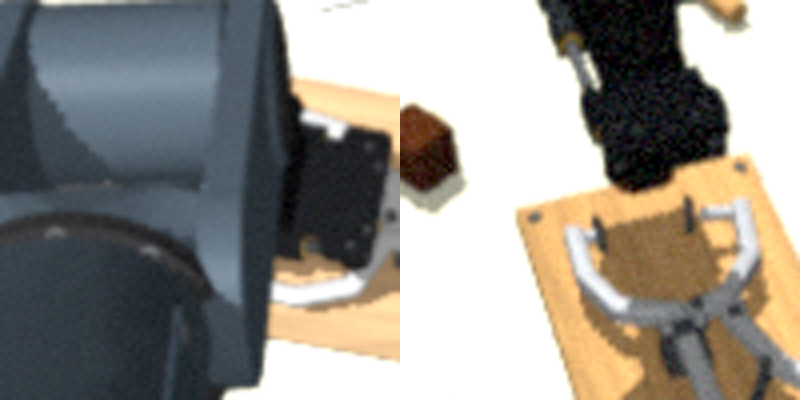

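The side crop (right half) shows the fixed pad at about (600,232), the moving pad at about (688,215), and the held block hidden behind the gripper. I'll compare this with the first top image.

```bash
python3 - <<'E'
from h import *
t=cam("top"); s=cam("side")
for n,u,v in [("fix",200,232),("mov",288,215)]:
    u,v=u/4+229,v/4+124
    print(n,ray(s,u,v,.041).round(4),"corr",ray(s,u+2,v-1,.041).round(4))
im=cv2.imread("pics/top0.png"); cr=im[215:300,315:400]
cv2.imwrite("pics/pads.png",np.clip(cv2.resize(cr,(600,600),interpolation=cv2.INTER_CUBIC).astype(float)*2,0,255))
B=(.5085,.0377,-9.2)
for q in [(-26,110),(31,110)]: print(bd(*q,B).round(4), proj(t,[*bd(*q,B),.041])*1.25)
E
```

```text
fix [0.4865 0.1421 0.041 ] corr [0.4928 0.1429 0.041 ]
mov [0.5455 0.1278 0.041 ] corr [0.5519 0.1286 0.041 ]
[0.5004 0.1504] [332.95284156 271.77711759]
[0.5567 0.1413] [338.4026026  244.83695251][ WARN:0@3.989] global loadsave.cpp:1063 imwrite_ Unsupported depth image for selected encoder is fallbacked to CV_8U.
```

View pics/pads.png

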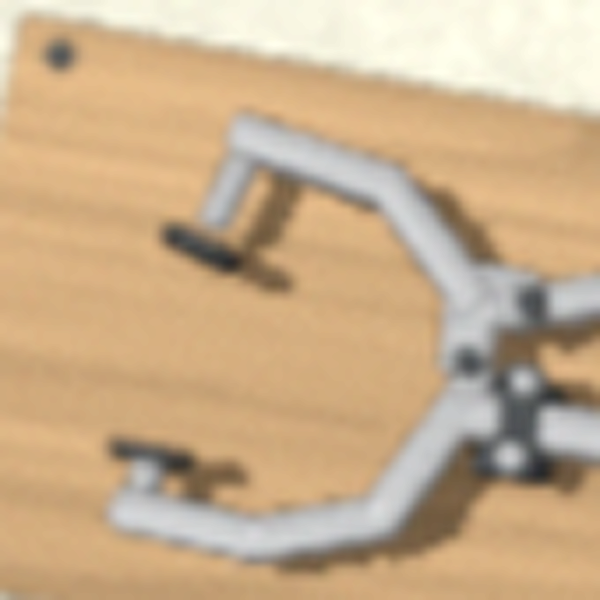

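The pads are clear in the top crop: fixed face at (150,446), moving face at (200,250). Both cameras put them about 12 mm from where I predicted, so the board origin is not the board centre. I'll refer to the pads and handles directly instead.

```bash
python3 - <<'E'
from h import *
t=cam("top"); s=cam("side")
def tp(u,v,z): return ray(t,(315+u/7.06)/1.25,(215+v/7.06)/1.25,z)
F=tp(150,448,.041);M=tp(200,248,.041)
print("top F",F.round(4),"M",M.round(4),"d",np.linalg.norm(F-M), "ang",np.degrees(np.arctan2(*(M-F)[[1,0]])))
print("pad disc dir",tp(110,440,.041)-tp(190,463,.041))
# fixed-pad bolts of saddle etc: screw of the board corner 
print("mid",((F+M)/2).round(4))
E
python3 - <<'E'
import cv2,numpy as np
im=cv2.imread("pics/top0.png")[215:330,380:480]
cv2.imwrite("pics/hand.png",np.clip(cv2.resize(im,(600,690),interpolation=cv2.INTER_CUBIC)[:600].astype(float)*2,0,255).astype(np.uint8))
E
```

```text
top F [0.4868 0.1432 0.041 ] M [0.5458 0.1308 0.041 ] d 0.06027658479889332 ang -11.896376802843493
pad disc dir [0.00628716 0.02340436 0.        ]
mid [0.5163 0.137  0.041 ]
```

View pics/hand.png

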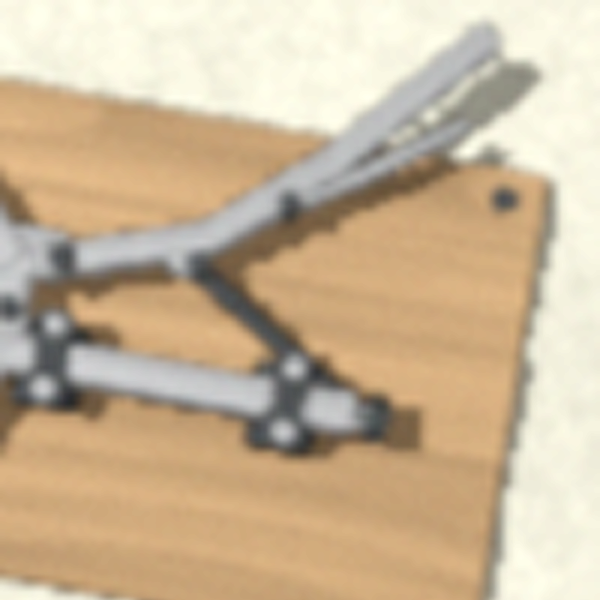

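The crop (6x) shows the fixed handle with its screw-head end at about (387,420) and the moving handle's tip at about (487,35). The release lever lies beneath the moving handle.

```bash
python3 - <<'E'
from h import *
t=cam("top")
def tp(u,v,z): return ray(t,(380+u/6)/1.25,(215+v/6)/1.25,z)
E=tp(387,420,.041); A=tp(90,365,.041); print("E",E.round(4),"handle dir",np.degrees(np.arctan2(*(A-E)[[1,0]]))-90)
tip=tp(487,32,.041); n=tp(340,150,.041)
print("tip",tip.round(4),n.round(4))
mid=np.array([.5163,.137])
for yaw in(-9.2,):
    a=np.radians(yaw);R=np.array([[np.cos(a),-np.sin(a)],[np.sin(a),np.cos(a)]])
    for nm,w,b in(("mid",mid,(2.5,110)),("E",E[:2],(0,-110)),("corner",np.array([.619,.188]),(0,0))):
        print(nm,(w-R@np.array(b)/1e3).round(4))
    for w in (tip,n,E): print((R.T@(w[:2]-np.array([.4975,.028]))*1e3).round(1))
E
```

```text
E [ 0.4772 -0.0784  0.041 ] handle dir -9.549957347140563
tip [ 0.6132 -0.1132  0.041 ] [ 0.5705 -0.0621  0.041 ]
mid [0.4962 0.0288]
E [0.4948 0.0301]
corner [0.619 0.188]
[ 136.8 -120.8]
[ 86.5 -77.2]
[  -3.  -108.3]
```

```bash
echo "B=(.4955,.0295,-9.4)" >> h.py; python3 - <<'E'
from h import *
p=bd(-2.5,110,B)
go(p[0],p[1],.10,-9.4);go(p[0],p[1],.0495,-9.4); print(read_state()["position"])
E
```

```text
(np.float64(0.510999425442561), np.float64(0.13843125268237066), 0.1, -9.4) -> [0.0253, -0.0382, 0.0584] [0.0004, 0.0009, 0.0073]
(np.float64(0.510999425442561), np.float64(0.13843125268237066), 0.0495, -9.4) -> [0.0255, -0.0382, 0.2267] [0.0004, 0.0009, 0.0073]
[0.52029707 0.14854005 0.11752471]
```

step_arm([
  [0.025,-0.038,0,0,0,0.007,1],
  [0.025,-0.038,0,0,0,0.007,1],
  [0.025,-0.038,0.06,0,0,0.007,1],
  [0.025,-0.038,0.12,0,0,0.007,1],
  [0.025,-0.038,0.18,0,0,0.007,1],
  [0.025,-0.038,0.222,0,0,0.007,1],
  [0.025,-0.038,0.222,0,0,0.007,1],
  [0.025,-0.038,0.222,0,0,0.007,1],
])

```text
time_s: 4.77
position: [0.5106, 0.1379, 0.0505]
tcp_rot: [[-0.986, 0.164, -0.001], [0.164, 0.986, 0.0], [0.001, -0.0, -1.0]]
force: [0.4, 0.7, -0.3]
opening: 0.524
grasp_force: 30.0
```

step_arm([
  [0,0,0,0,0,0,1],
  [0,0,0,0,0,0,-0.2],
  [0,0,0,0,0,0,-0.2],
  [0,0,0,0,0,0,-0.2],
  [0,0,0,0,0,0,-0.2],
  [0,0,0,0,0,0,-0.2],
  [0,0,0,0,0,0,-0.2],
  [0,0,0,0,0,0,-0.2],
])

```text
time_s: 5.43
position: [0.5105, 0.1373, 0.0512]
tcp_rot: [[-0.986, 0.165, 0.0], [0.165, 0.986, 0.0], [-0.0, 0.0, -1.0]]
force: [-0.3, 1.4, -0.2]
opening: 0.6
grasp_force: 0.0
```

```bash
python3 - <<'E'
from h import *
p=bd(160,-108,B)
print(read_state()["position"],read_state()["force"]); q=bd(70,20,B)
go(p[0],p[1],.14,-9.4)
c=cam("side");save(c,"inpress",(240,140,340,215),6)
E
```

```text
[0.51046396 0.13727856 0.05116373] [-0.2548216   1.43551658 -0.15113002]
(np.float64(0.6357123419350199), np.float64(-0.10318194741221226), 0.14, -9.4) -> [-0.5441, -0.7217, -0.296] [0.0, 0.0003, -0.0021]
```

View pics/inpress.png

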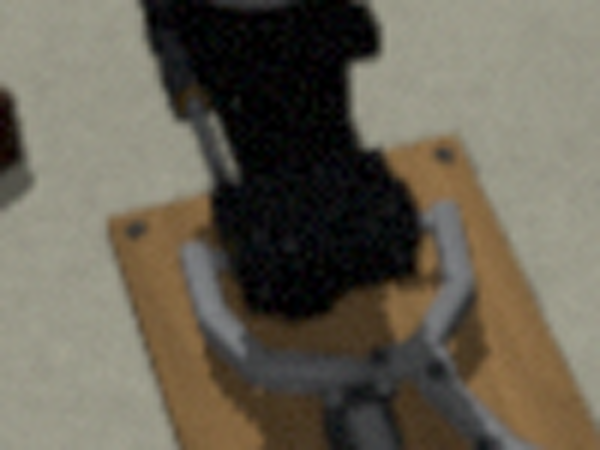

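The picture shows the gripper between the two arms, roughly symmetric. I'll lift it straight up, then move to beyond the handle end with the fingers shut.

step_arm([
  [0,0,-0.14,0,0,0,-0.2],
  [0,0,-0.28,0,0,0,-0.2],
  [-0.2,-0.25,-0.29,0,0,0,1],
  [-0.544,-0.722,-0.29,0,0,0,1],
  [-0.544,-0.722,-0.29,0,0,0,1],
  [-0.544,-0.722,-0.29,0,0,0,1],
  [-0.544,-0.722,-0.29,0,0,0,1],
  [-0.544,-0.722,-0.29,0,0,0,1],
])

```text
time_s: 6.15
position: [0.6263, -0.0862, 0.1379]
tcp_rot: [[-0.986, 0.165, -0.0], [0.165, 0.986, 0.0], [0.0, 0.0, -1.0]]
force: [0.8, 0.5, 0.1]
opening: 0.234
grasp_force: 0.0
```

```bash
cat >> h.py <<'E'
def inpress(c):
    ims=[]
E
python3 - <<'E'
from h import *
p=bd(160,-108,B); go(p[0],p[1],.05,-9.4); print(read_state()["opening"])
c=cam("side"); save(c,"blk1",(240,130,340,280),4)
E
```

```text
(np.float64(0.6357123419350199), np.float64(-0.10318194741221226), 0.05, -9.4) -> [-0.0403, -0.0507, 0.293] [0.0002, -0.0004, -0.0022]
0.23362849684988532
```

View pics/blk1.png

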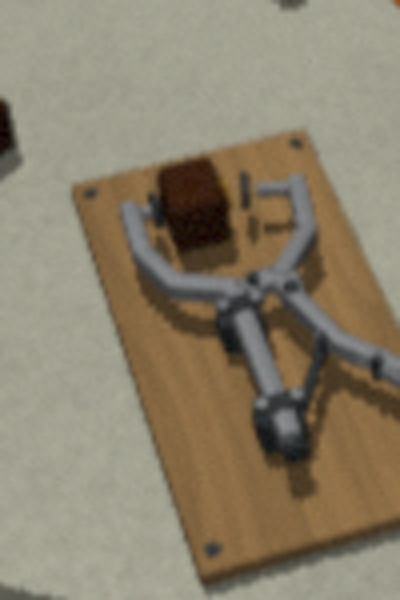

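The block stands upright between the pads and square to them. Now I'll descend outside the handle.

step_arm([
  [0,0,0,0,0,0,1],
  [0,0,0,0,0,0,1],
  [0,0,0.1,0,0,0,1],
  [0,0,0.2,0,0,0,1],
  [0,0,0.3,0,0,0,1],
  [0,0,0.3,0,0,0,1],
  [0,0,0.3,0,0,0,1],
])

```text
time_s: 6.78
position: [0.6236, -0.0821, 0.0464]
tcp_rot: [[-0.987, 0.163, -0.006], [0.163, 0.987, 0.002], [0.006, 0.001, -1.0]]
force: [-0.4, -0.2, 0.6]
opening: 0.008
grasp_force: 0.0
```

```bash
python3 - <<'E'
from h import *
print(read_state()["position"],read_state()["force"],read_state()["opening"])
for b in [(138,-110),(110,-116),(90,-121),(75,-124),(71,-124)]:
    p=bd(*b,B); go(p[0],p[1],.048,-9.4)
E
```

```text
[ 0.62358856 -0.08209831  0.04637807] [-0.35048875 -0.19178639  0.63818161] 0.007514717349166885
(np.float64(0.6136811024551834), np.float64(-0.10156192056611049), 0.048, -9.4) -> [0.022, -0.0694, -0.0053] [0.0013, -0.0076, 0.0003]
(np.float64(0.5850771261567385), np.float64(-0.1029082265929869), 0.048, -9.4) -> [0.1154, -0.0894, -0.0048] [0.0013, -0.0076, 0.0003]
(np.float64(0.564529053113391), np.float64(-0.10457456815618929), 0.048, -9.4) -> [0.182, -0.106, -0.0044] [0.0013, -0.0076, 0.0003]
(np.float64(0.5492404928025615), np.float64(-0.10508439520738588), 0.048, -9.4) -> [0.232, -0.116, -0.0041] [0.0013, -0.0076, 0.0003]
(np.float64(0.5452942041561336), np.float64(-0.10443109135841941), 0.048, -9.4) -> [0.2454, -0.116, -0.0041] [0.0013, -0.0076, 0.0003]
```

step_arm([
  [-0.02,-0.07,-0.005,0,0,0,1],
  [-0.02,-0.07,-0.005,0,0,0,1],
  [0.022,-0.07,-0.005,0,0,0,1],
  [0.06,-0.078,-0.005,0,0,0,1],
  [0.09,-0.084,-0.005,0,0,0,1],
  [0.115,-0.09,-0.005,0,0,0,1],
  [0.14,-0.096,-0.005,0,0,0,1],
  [0.14,-0.096,-0.005,0,0,0,1],
])

```text
time_s: 7.45
position: [0.5829, -0.1067, 0.0522]
tcp_rot: [[-0.986, 0.165, 0.01], [0.165, 0.986, -0.004], [-0.01, -0.002, -1.0]]
force: [5.9, -1.2, 1.4]
opening: 0.002
grasp_force: 2.6
```

```bash
python3 - <<'E'
from h import *
print(read_state()["position"],read_state()["force"])
for b in [(90,-121),(75,-124),(71,-124)]:
    p=bd(*b,B); go(p[0],p[1],.048,-9.4)
E
```

```text
[ 0.58291613 -0.10674838  0.05218532] [ 5.93044392 -1.1858527   1.36075224]
(np.float64(0.564529053113391), np.float64(-0.10457456815618929), 0.048, -9.4) -> [0.0618, -0.0029, 0.0133] [-0.0024, 0.013, -0.0021]
(np.float64(0.5492404928025615), np.float64(-0.10508439520738588), 0.048, -9.4) -> [0.1118, -0.013, 0.0128] [-0.0024, 0.013, -0.0021]
(np.float64(0.5452942041561336), np.float64(-0.10443109135841941), 0.048, -9.4) -> [0.1251, -0.013, 0.0127] [-0.0024, 0.013, -0.0021]
```

Contact at about 6 N, as expected. I'll keep pushing to the lock.

step_arm([
  [0.03,0,0.012,0,0,0,1],
  [0.055,0,0.012,0,0,0,1],
  [0.075,-0.005,0.012,0,0,0,1],
  [0.09,-0.008,0.012,0,0,0,1],
  [0.105,-0.01,0.012,0,0,0,1],
  [0.12,-0.013,0.012,0,0,0,1],
  [0.13,-0.013,0.012,0,0,0,1],
  [0.13,-0.013,0.012,0,0,0,1],
])

```text
time_s: 8.12
position: [0.5488, -0.1033, 0.047]
tcp_rot: [[-0.986, 0.169, 0.019], [0.168, 0.986, -0.003], [-0.019, 0.001, -1.0]]
force: [16.2, 8.9, -5.8]
opening: 0.007
grasp_force: 8.8
```

```bash
python3 - <<'E'
from h import *
s=read_state();print(s["position"],s["force"])
a=np.radians(B[2]);R=np.array([[np.cos(a),-np.sin(a)],[np.sin(a),np.cos(a)]]);print(R.T@(s["position"][:2]-np.array(B[:2]))*1e3)
c=cam("side"); save(c,"lock1",(240,140,400,260),5)
E
```

```text
[ 0.5487616  -0.1033498   0.04698663] [16.17369294  8.87590885 -5.83030118]
[  74.24423482 -122.36691494]
```

View pics/lock1.png

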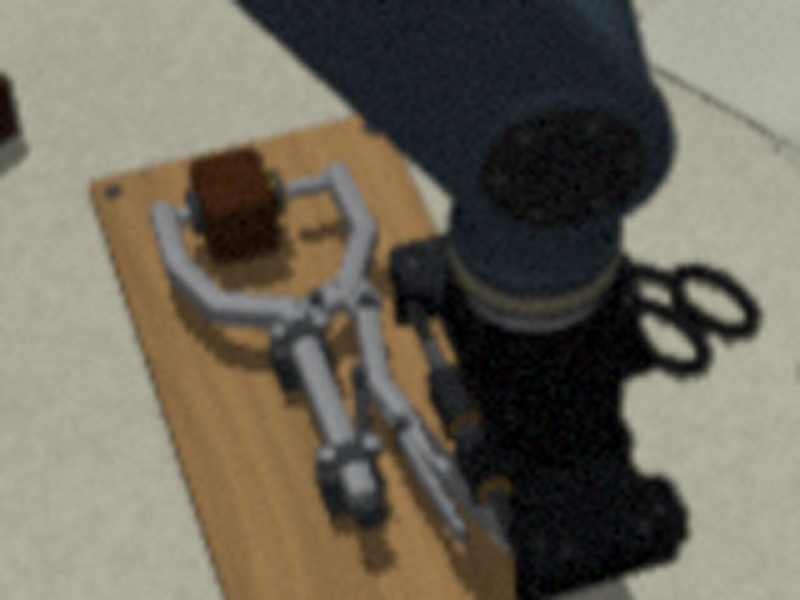

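The jaws are on the block and the handle is nearly home (11 of 14 pictures viewed). I'll push a little more and watch the force to confirm the stop.

step_arm([
  [0.01,0,0,0,0,0,1],
  [0.02,0,0,0,0,0,1],
  [0.025,0,0,0,0,0,1],
  [0.025,0,0,0,0,0,1],
  [0.025,0,0,0,0,0,1],
])

```text
time_s: 8.58
position: [0.5477, -0.1035, 0.0474]
tcp_rot: [[-0.985, 0.169, 0.032], [0.169, 0.986, -0.006], [-0.033, -0.001, -0.999]]
force: [27.5, 10.5, -13.1]
opening: 0.006
grasp_force: 13.9
```

```bash
cat >> h.py <<'E'
def bpos(p):
    a=np.radians(B[2]);R=np.array([[np.cos(a),-np.sin(a)],[np.sin(a),np.cos(a)]]); return (R.T@(np.array(p[:2])-np.array(B[:2]))*1e3).round(1)
E
python3 - <<'E'
from h import *
s=read_state();print(bpos(s["position"]),s["force"])
E
```

```text
[  73.2 -122.6] [ 27.47295005  10.47354016 -13.13677442]
```

Now against the stop: 27 N with only 1 mm of motion, so it is locked. I'll back off, lift, and go to the inner side of the lever.

step_arm([
  [-0.05,0,0,0,0,0,1],
  [-0.1,0,0,0,0,0,1],
  [-0.1,0,-0.1,0,0,0,1],
  [-0.1,0,-0.23,0,0,0,1],
  [0,-0.02,-0.23,0,0,0,1],
  [0.1,-0.02,-0.23,0,0,0,1],
  [0.18,-0.02,-0.23,0,0,0,1],
  [0.18,-0.02,-0.23,0,0,0,1],
])

```text
time_s: 9.25
position: [0.4711, -0.0959, 0.1143]
tcp_rot: [[-0.986, 0.165, -0.011], [0.165, 0.986, 0.005], [0.012, 0.003, -1.0]]
force: [0.1, 1.0, 0.4]
opening: 0.009
grasp_force: 0.0
```

```bash
python3 - <<'E'
from h import *
s=read_state();print(bpos(s["position"]),s["position"],s["force"]); 
p=bd(13,-129,B); go(p[0],p[1],.047,-9.4)
for n in("top","side"):
    save(cam(n),"l_"+n)
E
```

```text
[  -3.6 -127.7] [ 0.47105282 -0.09589235  0.11432518] [0.1109759  0.96628729 0.37605291]
(np.float64(0.4872563889717213), np.float64(-0.09989104635644014), 0.047, -9.4) -> [-0.0582, -0.0049, 0.2237] [0.0039, -0.0154, -0.0024]
```

step_arm([
  [-0.055,-0.005,0,0,0,0,1],
  [-0.055,-0.005,0,0,0,0,1],
  [-0.055,-0.005,0.08,0,0,0,1],
  [-0.055,-0.005,0.15,0,0,0,1],
  [-0.055,-0.005,0.15,0,0,0,1],
])

```text
time_s: 9.77
position: [0.4937, -0.1026, 0.067]
tcp_rot: [[-0.986, 0.165, -0.005], [0.165, 0.986, 0.002], [0.005, 0.001, -1.0]]
force: [-1.0, -0.6, -0.6]
opening: 0.002
grasp_force: 0.0
```

```bash
python3 - <<'E'
from h import *
s=read_state();print(bpos(s["position"]),s["position"],s["force"]); 
p=bd(13,-129,B); go(p[0],p[1],.047,-9.4)
E
```

```text
[  19.8 -130.6] [ 0.4937035  -0.10260407  0.06696184] [-0.95779146 -0.61236364 -0.64757919]
(np.float64(0.4872563889717213), np.float64(-0.09989104635644014), 0.047, -9.4) -> [0.0223, 0.0053, 0.0667] [0.0018, -0.0069, -0.0019]
```

step_arm([
  [0.012,0.003,0,0,0,0,1],
  [0.012,0.003,0,0,0,0,1],
  [0.012,0.003,0,0,0,0,1],
  [0.012,0.003,0.03,0,0,0,1],
  [0.012,0.003,0.066,0,0,0,1],
  [0.012,0.003,0.066,0,0,0,1],
  [0.012,0.003,0.066,0,0,0,1],
])

```text
time_s: 10.35
position: [0.4911, -0.1015, 0.0492]
tcp_rot: [[-0.986, 0.165, -0.002], [0.165, 0.986, 0.001], [0.002, 0.0, -1.0]]
force: [0.1, 0.1, 0.7]
opening: 0.006
grasp_force: 0.0
```

```bash
python3 - <<'E'
from h import *
s=read_state();print(bpos(s["position"]),s["position"],s["force"]); 
E
```

```text
[  17.1 -130. ] [ 0.49113458 -0.10152032  0.04923177] [0.05950607 0.06809006 0.67932279]
```

step_arm([
  [-0.02,0,0,0,0,0,1],
  [-0.035,0,0,0,0,0,1],
  [-0.05,0,0,0,0,0,1],
  [-0.065,0,0,0,0,0,1],
  [-0.08,0,0,0,0,0,1],
  [-0.09,0,0,0,0,0,1],
  [-0.09,0,0,0,0,0,1],
])

```text
time_s: 10.93
position: [0.52, -0.1068, 0.0502]
tcp_rot: [[-0.986, 0.165, 0.003], [0.165, 0.986, -0.001], [-0.003, -0.001, -1.0]]
force: [-0.1, -0.8, -0.2]
opening: 0.009
grasp_force: 0.2
```

```bash
python3 - <<'E'
from h import *
s=read_state();print(bpos(s["position"]),s["position"],s["force"]); 
c=cam("side"); save(c,"rel1",(240,140,400,260),4)
E
```

```text
[  46.5 -130.5] [ 0.5200215  -0.10682764  0.05018155] [-0.11525693 -0.79853414 -0.16829765]
```

View pics/rel1.png

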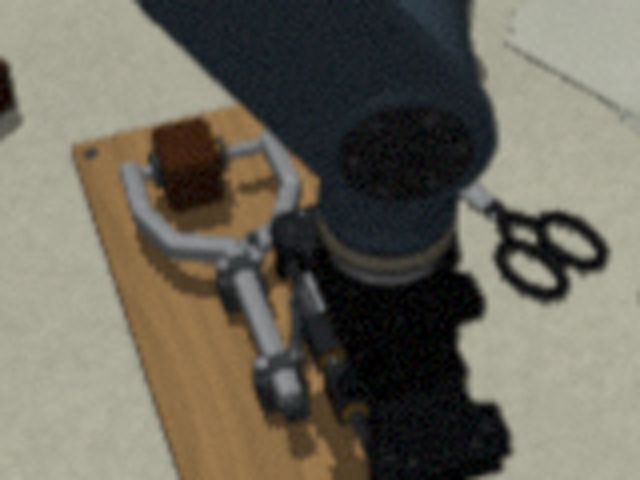

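The pad still looks close to the block, but the finger met no force, so this is unclear. I'll push a bit farther and measure again.

step_arm([
  [-0.015,0,0,0,0,0,1],
  [-0.03,0,0,0,0,0,1],
  [-0.03,0,0,0,0,0,1],
  [-0.03,0,0,0,0,0,1],
])

```text
time_s: 11.32
position: [0.5279, -0.108, 0.0501]
tcp_rot: [[-0.986, 0.165, 0.001], [0.165, 0.986, -0.001], [-0.001, -0.0, -1.0]]
force: [-0.2, -0.1, 0.5]
opening: 0.002
grasp_force: 0.0
```

```bash
python3 - <<'E'
from h import *
s=read_state();print(bpos(s["position"]),s["position"],s["force"],s["moment"]); 
c=cam("side"); a=cv2.imread("pics/l_side.png")[:,:,::-1].astype(int); d=np.abs(c["image"].astype(int)-a).sum(2)
# diff around moving jaw
for n,b in(("jaw",(285,165,325,215)),("lefthalf",(255,165,285,215))):
    x0,y0,x1,y1=b; m=d[y0:y1,x0:x1]>70; print(n,m.sum(), c["image"][174:178,290:312].sum(2).tolist()[1], a[175,290:312].sum(1).tolist())
E
```

```text
[  54.4 -130.3] [ 0.52787153 -0.10796169  0.05009638] [-0.15309297 -0.06250262  0.45570686] [-0.04604122 -0.00576556 -0.00435347]
jaw 1149 [124, 112, 117, 180, 283, 336, 333, 345, 342, 306, 213, 195, 277, 342, 370, 376, 387, 390, 382, 374, 378, 379] [102, 111, 112, 135, 167, 178, 160, 108, 105, 95, 90, 79, 93, 94, 108, 94, 98, 90, 100, 94, 95, 85]
lefthalf 0 [124, 112, 117, 180, 283, 336, 333, 345, 342, 306, 213, 195, 277, 342, 370, 376, 387, 390, 382, 374, 378, 379] [102, 111, 112, 135, 167, 178, 160, 108, 105, 95, 90, 79, 93, 94, 108, 94, 98, 90, 100, 94, 95, 85]
```

No contact all the way out to where the locked handle was, and the pad's dark edge is back at u≈301, its open position, so the pliers sprang open. I'll lift and return to the block.

step_arm([
  [0,0,-0.13,0,0,0,1],
  [0,0,-0.27,0,0,0,0],
  [0.05,0.1,-0.27,0,0,0,-0.5],
  [0.2,0.8,-0.27,0,0,0,-0.5],
  [0.2,0.8,-0.27,0,0,0,-0.5],
  [0.2,0.8,-0.27,0,0,0,-0.5],
  [0.2,0.8,-0.27,0,0,0,-0.5],
  [0.2,0.8,-0.27,0,0,0,-0.5],
])

```text
time_s: 12.03
position: [0.5071, 0.1343, 0.1311]
tcp_rot: [[-0.986, 0.165, -0.0], [0.165, 0.986, -0.0], [0.0, -0.0, -1.0]]
force: [-0.1, 0.2, 0.4]
opening: 0.45
grasp_force: 0.0
```

```bash
python3 - <<'E'
from h import *
s=read_state();print(bpos(s["position"]),s["position"],s["opening"]); 
p=bd(-6,110,B); go(p[0],p[1],.1,-9.4)
E
```

```text
[ -5.7 105.2] [0.50711134 0.13425861 0.13108119] 0.4502829229189839
(np.float64(0.5075464228769366), np.float64(0.13900289355021636), 0.1, -9.4) -> [0.0012, 0.0158, 0.1036] [-0.0001, -0.0002, -0.0028]
```

step_arm([
  [0,0.012,0.05,0,0,0,-0.5],
  [0,0.012,0.05,0,0,0,-0.5],
  [0,0.012,0.05,0,0,0,-0.5],
  [0,0.012,0.05,0,0,0,-0.5],
  [0,0.012,0.05,0,0,0,-0.5],
  [0,0.012,0.05,0,0,0,-0.5],
])

```text
time_s: 12.53
position: [0.5089, 0.1347, 0.1164]
tcp_rot: [[-0.986, 0.167, 0.001], [0.167, 0.986, -0.0], [-0.001, 0.0, -1.0]]
force: [0.2, 0.3, 0.8]
opening: 0.743
grasp_force: 0.0
```

```bash
python3 - <<'E'
from h import *
s=read_state();print(bpos(s["position"]),s["position"],s["opening"]); 
p=bd(-6,110,B); go(p[0],p[1],.0505,-9.4)
E
```

```text
[ -3.9 106. ] [0.50893324 0.13468486 0.1163825 ] 0.7428448593368668
(np.float64(0.5075464228769366), np.float64(0.13900289355021636), 0.0505, -9.4) -> [0.0071, 0.0134, 0.2196] [0.0001, 0.0009, -0.0051]
```

step_arm([
  [0.006,0.011,0.05,0,0,0,-0.5],
  [0.006,0.011,0.12,0,0,0,-0.5],
  [0.006,0.011,0.18,0,0,0,-0.5],
  [0.006,0.011,0.22,0,0,0,-0.5],
  [0.006,0.011,0.22,0,0,0,-0.5],
  [0.006,0.011,0.22,0,0,0,1],
  [0.006,0.011,0.22,0,0,0,1],
  [0.006,0.011,0.22,0,0,0,1],
])

```text
time_s: 13.2
position: [0.508, 0.1393, 0.051]
tcp_rot: [[-0.986, 0.165, 0.002], [0.165, 0.986, 0.0], [-0.002, 0.0, -1.0]]
force: [-0.6, -0.6, 0.0]
opening: 0.606
grasp_force: 0.0
```

step_arm([
  [0,0,0,0,0,0,1],
  [0,0,0,0,0,0,1],
  [0,0,0,0,0,0,1],
  [0,0,-0.05,0,0,0,1],
  [0,0,-0.15,0,0,0,1],
  [0,0,-0.28,0,0,0,1],
  [0,0,-0.32,0,0,0,1],
  [0,0,-0.32,0,0,0,1],
])

```text
time_s: 13.87
position: [0.5094, 0.14, 0.1494]
tcp_rot: [[-0.986, 0.165, 0.008], [0.165, 0.986, 0.001], [-0.008, 0.002, -1.0]]
force: [0.8, -0.7, -0.7]
opening: 0.527
grasp_force: 30.0
```

```bash
python3 - <<'E'
from h import *
s=read_state();print(bpos(s["position"]),s["position"],s["opening"]*87,s["grasp_force"]); 
t=cam("top"); 
# refine box with side view rim corners? print top/side estimates of inner floor rectangle
h=cv2.cvtColor(t["image"],cv2.COLOR_RGB2HSV); w=win((h[:,:,2]>62)&(h[:,:,1]>110)&(h[:,:,0]<20),(432,195,520,247)); w=cv2.morphologyEx(w.astype(np.uint8),cv2.MORPH_OPEN,np.ones((3,3))); print(rect(t,w,.006))
a=np.radians(1.5); 
for by in(45,-45):
    x=.4995-.012*np.cos(a)-by/1e3*np.sin(a); y=-.3755+by/1e3*np.cos(a); go(x,y,.13,1.5); print(x,y)
E
```

```text
[ -4.4 111.3] [0.50938308 0.1400023  0.14935834] 45.86022723266623 29.999426817521453
((0.5036088228225708, -0.38199692964553833), (0.13083796203136444, 0.18583042919635773), 0.9642652869224548)
(np.float64(0.48632614942643904), np.float64(-0.33051542037609993), 0.13, 1.5) -> [-0.1867, -1.5584, 0.0573] [0.0008, 0.0048, -0.244]
0.48632614942643904 -0.33051542037609993
(np.float64(0.4886820747741476), np.float64(-0.42048457962390007), 0.13, 1.5) -> [-0.2438, -1.8529, 0.0572] [0.0008, 0.0048, -0.244]
0.4886820747741476 -0.42048457962390007
```

step_arm([
  [-0.12,-0.95,0,0,0,-0.24,1],
  [-0.12,-0.95,0,0,0,-0.24,1],
  [-0.12,-0.95,0,0,0,-0.24,1],
  [-0.12,-0.95,0,0,0,-0.24,1],
  [-0.12,-0.95,0,0,0,-0.24,1],
  [-0.12,-0.95,0,0,0,-0.24,1],
  [-0.12,-0.95,0,0,0,-0.24,1],
  [-0.12,-0.95,0,0,0,-0.24,1],
])

```text
time_s: 14.58
position: [0.4963, -0.1549, 0.1444]
tcp_rot: [[-1.0, -0.016, 0.001], [-0.016, 1.0, -0.003], [-0.001, -0.003, -1.0]]
force: [0.3, -0.2, -0.5]
opening: 0.525
grasp_force: 30.0
```

```bash
python3 - <<'E'
from h import *
s=read_state();print(s["position"],s["opening"]*87,s["grasp_force"]); 
go(.489,-.421,.13,1.2)
E
```

```text
[ 0.49627433 -0.15489102  0.1444359 ] 45.70811701569521 29.998209555633366
(0.489, -0.421, 0.13, 1.2) -> [0.0387, -0.8864, 0.0511] [-0.0043, 0.0016, -0.006]
```

step_arm([
  [0.03,-0.87,0.04,0,0,0,1],
  [0.03,-0.87,0.04,0,0,0,1],
  [0.03,-0.87,0.04,0,0,0,1],
  [0.03,-0.87,0.04,0,0,0,1],
  [0.03,-0.87,0.04,0,0,0,1],
  [0.03,-0.87,0.04,0,0,0,1],
  [0.03,-0.87,0.04,0,0,0,1],
  [0.03,-0.87,0.04,0,0,0,1],
])

```text
time_s: 15.25
position: [0.4917, -0.412, 0.1315]
tcp_rot: [[-1.0, -0.019, -0.001], [-0.019, 1.0, 0.0], [0.001, 0.0, -1.0]]
force: [0.5, 0.2, -0.5]
opening: 0.528
grasp_force: 30.0
```

```bash
python3 - <<'E'
from h import *
s=read_state();print(s["position"],s["opening"]*87,s["grasp_force"]); 
go(.489,-.421,.043,1.2)
E
```

```text
[ 0.4917475  -0.41199103  0.13150063] 45.92607072105992 29.999240320175886
(0.489, -0.421, 0.043, 1.2) -> [0.0095, -0.0299, 0.295] [0.0002, -0.0009, -0.003]
```

step_arm([
  [0.009,-0.025,0.05,0,0,0,1],
  [0.009,-0.025,0.12,0,0,0,1],
  [0.009,-0.025,0.19,0,0,0,1],
  [0.009,-0.025,0.25,0,0,0,1],
  [0.009,-0.025,0.28,0,0,0,1],
  [0.009,-0.025,0.295,0,0,0,1],
  [0.009,-0.025,0.295,0,0,0,1],
  [0.009,-0.025,0.295,0,0,0,1],
])

```text
time_s: 15.92
position: [0.4904, -0.4155, 0.0455]
tcp_rot: [[-1.0, -0.024, 0.0], [-0.024, 1.0, 0.0], [-0.0, 0.0, -1.0]]
force: [-0.3, 0.3, -0.4]
opening: 0.527
grasp_force: 30.0
```

step_arm([
  [0,0,0,0,0,0,1],
  [0,0,0,0,0,0,-0.3],
  [0,0,0,0,0,0,-0.3],
  [0,0,0,0,0,0,-0.3],
  [0,0,0,0,0,0,-0.3],
  [0,0,0,0,0,0,-0.3],
])

```text
time_s: 16.42
position: [0.4902, -0.4163, 0.0459]
tcp_rot: [[-1.0, -0.023, 0.0], [-0.023, 1.0, -0.001], [-0.0, -0.001, -1.0]]
force: [0.8, 0.7, 0.2]
opening: 0.642
grasp_force: 0.0
```

step_arm([
  [0,0,-0.05,0,0,0,-0.3],
  [0,0,-0.15,0,0,0,-0.3],
  [0,0,-0.28,0,0,0,-0.3],
  [0,0,-0.4,0,0,0,-1],
  [0,0.3,-0.4,0,0,0,-1],
  [-0.1,0.8,-0.4,0,0,0,-1],
  [-0.1,0.8,-0.4,0,0,0,-1],
  [-0.1,0.8,-0.4,0,0,0,-1],
])

```text
time_s: 17.08
position: [0.5048, -0.2492, 0.1661]
tcp_rot: [[-1.0, -0.021, 0.001], [-0.021, 1.0, -0.0], [-0.001, -0.0, -1.0]]
force: [0.8, 0.3, 0.2]
opening: 0.943
grasp_force: 0.0
```

```bash
python3 - <<'E'
from h import *
s=read_state();print(s["position"],s["opening"]*87,s["grasp_force"]); 
t=cam("top"); sd=cam("side")
blocks(t,[(187,230,227,270)],30); blocks(t,[(187,230,227,270)],36); blocks(sd,[(210,140,250,175)],38)
h=cv2.cvtColor(t["image"],cv2.COLOR_RGB2HSV); m=(h[:,:,2]>25)&(h[:,:,2]<52)&(h[:,:,1]>115)
for b in [(480,180,520,245)]: print("boxed",win(m,b).sum(),rect(t,win(m,b),.052))
# pick up any other dark red blobs on table
n,l,st,ce=cv2.connectedComponentsWithStats(((h[:,:,2]<55)&(h[:,:,1]>115)&(h[:,:,0]<16)).astype(np.uint8))
print([(st[i].tolist()) for i in range(1,n) if 100<st[i,4]<700])
x0,y0,x1,y1=(415,165,560,255); im=np.clip(t["image"][y0:y1,x0:x1,::-1].astype(float)*2,0,255).astype(np.uint8)
x0,y0,x1,y1=(330,240,490,400); i2=np.clip(sd["image"][y0:y1,x0:x1,::-1].astype(float)*2,0,255).astype(np.uint8)
cv2.imwrite("pics/chk.png",np.hstack([cv2.resize(im,(400,250)),cv2.resize(i2,(250,250))]))
E
```

```text
[ 0.5048369  -0.24915409  0.16605312] 82.02224008129153 0.0
245 ((0.4107603430747986, 0.2977299690246582), (0.0390789657831192, 0.04130632057785988), 22.93769073486328)
235 ((0.4107602834701538, 0.2981812655925751), (0.03788457065820694, 0.040287431329488754), 25.31499481201172)
141 ((0.407782644033432, 0.2881380319595337), (0.04005930572748184, 0.04813363403081894), 23.987510681152344)Traceback (most recent call last):
  File "<stdin>", line 6, in <module>
  File "h.py", line 16, in rect
    cs,_=cv2.findContours(m.astype(np.uint8),cv2.RETR_EXTERNAL,cv2.CHAIN_APPROX_NONE); cc=max(cs,key=cv2.contourArea)
                                                                                          ~~~^^^^^^^^^^^^^^^^^^^^^^^^
ValueError: max() iterable argument is empty
```

The arm hides the box from above for now; I'll check it later. Block B is unmoved at (0.411, 0.299), yaw about 23. Going there.

step_arm([
  [0.15,0.9,0,0,0,-0.24,-1],
  [0.15,0.9,0,0,0,-0.24,-1],
  [0.15,0.9,0,0,0,-0.24,-1],
  [0.15,0.9,0,0,0,-0.24,-1],
  [0.15,0.9,0,0,0,-0.24,-1],
  [0.15,0.9,0,0,0,-0.24,-1],
  [0.15,0.9,0,0,0,-0.24,-1],
  [0.15,0.9,0,0,0,-0.24,-1],
])

```text
time_s: 17.85
position: [0.4515, 0.0221, 0.1655]
tcp_rot: [[-0.977, -0.214, -0.003], [-0.214, 0.977, 0.001], [0.002, 0.002, -1.0]]
force: [0.3, -0.5, 0.6]
opening: 1.001
grasp_force: 0.0
```

```bash
python3 - <<'E'
from h import *
s=read_state();print(s["position"],s["opening"]*87)
go(.411,.299,.12,23)
E
```

```text
[0.45153341 0.02212449 0.16550472] 87.05344500960898
(0.411, 0.299, 0.12, 23) -> [-0.0663, 0.9301, 0.1533] [0.0028, -0.0027, -0.236]
```

step_arm([
  [-0.066,0.915,0.15,0,0,-0.236,-1],
  [-0.066,0.915,0.15,0,0,-0.236,-1],
  [-0.066,0.915,0.15,0,0,-0.236,-1],
  [-0.066,0.915,0.15,0,0,-0.236,-1],
  [-0.066,0.915,0.15,0,0,-0.236,-1],
  [-0.066,0.915,0.15,0,0,-0.236,-1],
  [-0.066,0.915,0.15,0,0,-0.236,-1],
  [-0.066,0.915,0.15,0,0,-0.236,-1],
])

```text
time_s: 18.52
position: [0.4164, 0.2949, 0.1199]
tcp_rot: [[-0.921, -0.391, 0.002], [-0.391, 0.921, 0.002], [-0.003, 0.001, -1.0]]
force: [-0.1, -0.1, 0.5]
opening: 0.999
grasp_force: 0.0
```

```bash
python3 - <<'E'
from h import *
s=read_state();print(s["position"],s["opening"]*87)
go(.411,.299,.034,23)
sd=cam("side"); blocks(sd,[(210,140,250,175)],38)
t=cam("top"); save(t,"boxt"); 
h=cv2.cvtColor(t["image"],cv2.COLOR_RGB2HSV); print(h[205:235:5,490:512:3,2].tolist())
for v in (46,50,54):
  m=(h[:,:,2]>20)&(h[:,:,2]<v)&(h[:,:,1]>115)
  w=cv2.morphologyEx(win(m,(470,203,510,243)).astype(np.uint8),cv2.MORPH_OPEN,np.ones((5,5))); print(v,w.sum()); 
  if w.sum(): print(rect(t,w,.052))
E
```

```text
[0.4164006  0.29491508 0.11987709] 86.88707444532238
(0.411, 0.299, 0.034, 23) -> [0.012, 0.0193, 0.2862] [0.001, 0.0034, -0.0]
13 ((0.4257644712924957, 0.29027116298675537), (0.004380814731121063, 0.01612604595720768), 10.975967407226562)
[[99, 99, 100, 99, 51, 48, 49, 49], [96, 96, 96, 95, 57, 49, 48, 46], [99, 98, 99, 98, 66, 49, 50, 47], [50, 48, 71, 97, 72, 50, 50, 49], [48, 50, 64, 98, 84, 51, 50, 49], [50, 51, 53, 85, 84, 49, 51, 48]]
46 100
((0.4866481423377991, -0.3853769898414612), (0.015272844582796097, 0.03650940582156181), 87.23252868652344)
50 112
((0.48667028546333313, -0.3866526186466217), (0.017818713560700417, 0.036676615476608276), 87.23301696777344)
54 585
((0.4864893853664398, -0.4044903814792633), (0.05347038432955742, 0.04111523926258087), 87.23252868652344)
```

The first block is in the box at about (0.486, -0.41), as placed. Picking block B.

step_arm([
  [0.011,0.015,0,0,0,0,-1],
  [0.011,0.015,0.06,0,0,0,-1],
  [0.011,0.015,0.14,0,0,0,-1],
  [0.011,0.015,0.22,0,0,0,-1],
  [0.011,0.015,0.28,0,0,0,-1],
  [0.011,0.015,0.286,0,0,0,-1],
  [0.011,0.015,0.286,0,0,0,1],
  [0.011,0.015,0.286,0,0,0,1],
])

```text
time_s: 19.28
position: [0.4117, 0.2931, 0.0354]
tcp_rot: [[-0.923, -0.385, 0.001], [-0.385, 0.923, 0.0], [-0.001, -0.0, -1.0]]
force: [1.0, 0.1, 0.7]
opening: 0.919
grasp_force: 0.0
```

step_arm([
  [0,0,0,0,0,0,1],
  [0,0,0,0,0,0,1],
  [0,0,0,0,0,0,1],
  [0,0,0,0,0,0,1],
  [0,0,0,0,0,0,1],
  [0,0,0,0,0,0,1],
  [0,0,0,0,0,0,1],
  [0,0,0,0,0,0,1],
])

```text
time_s: 19.95
position: [0.411, 0.2941, 0.0351]
tcp_rot: [[-0.922, -0.386, 0.001], [-0.386, 0.922, 0.0], [-0.001, 0.0, -1.0]]
force: [-1.0, 0.6, 5.8]
opening: 0.524
grasp_force: 30.0
```

```bash
python3 - <<'E'
from h import *
s=read_state();print(s["position"],s["opening"]*87,s["grasp_force"])
p=bd(-2.5,110,B); go(p[0],p[1],.13,-9.4)
E
```

```text
[0.41102567 0.29414943 0.03509385] 45.56414972946795 30.001030513085425
(np.float64(0.510999425442561), np.float64(0.13843125268237066), 0.13, -9.4) -> [-0.107, -0.6075, -0.3164] [0.0005, 0.001, 0.7141]
```

step_arm([
  [0,0,-0.14,0,0,0,1],
  [0,0,-0.28,0,0,0.1,1],
  [-0.105,-0.607,-0.316,0,0,0.714,1],
  [-0.105,-0.607,-0.316,0,0,0.714,1],
  [-0.105,-0.607,-0.316,0,0,0.714,1],
  [-0.105,-0.607,-0.316,0,0,0.714,1],
  [-0.105,-0.607,-0.316,0,0,0.714,1],
  [-0.105,-0.607,-0.316,0,0,0.714,1],
])

```text
time_s: 20.62
position: [0.5139, 0.1343, 0.1296]
tcp_rot: [[-0.986, 0.168, 0.004], [0.168, 0.986, -0.001], [-0.004, -0.0, -1.0]]
force: [0.9, 0.2, -1.0]
opening: 0.526
grasp_force: 30.0
```

step_arm([
  [0,0,0,0,0,0,1],
  [0,0,0,0,0,0,1],
  [0,0,0,0,0,0,1],
])

```text
time_s: 20.87
position: [0.5087, 0.1391, 0.129]
tcp_rot: [[-0.987, 0.162, -0.002], [0.162, 0.987, 0.0], [0.002, -0.0, -1.0]]
force: [0.5, 0.9, 0.3]
opening: 0.525
grasp_force: 30.0
```

```bash
python3 - <<'E'
from h import *
s=read_state();print(s["position"],bpos(s["position"]),s["opening"]*87,s["grasp_force"])
p=bd(-3,110,B); go(p[0],p[1],.0505,-9.4)
sd=cam("side"); print(sd["image"][175,290:312].sum(1).tolist())
E
```

```text
[0.50868923 0.13906271 0.12896709] [ -4.9 110.2] 45.65075268850766 29.99999372754246
(np.float64(0.5105061393617575), np.float64(0.1385129156634915), 0.0505, -9.4) -> [-0.0069, -0.0007, 0.2615] [-0.0004, -0.003, 0.002]
[290, 294, 297, 303, 303, 297, 299, 301, 299, 267, 143, 137, 225, 304, 330, 336, 338, 348, 333, 317, 340, 336]
```

step_arm([
  [-0.004,0,0,0,0,0,1],
  [-0.004,0,0.06,0,0,0,1],
  [-0.004,0,0.12,0,0,0,1],
  [-0.004,0,0.18,0,0,0,1],
  [-0.004,0,0.23,0,0,0,1],
  [-0.004,0,0.26,0,0,0,1],
  [-0.004,0,0.26,0,0,0,1],
  [-0.004,0,0.26,0,0,0,1],
])

```text
time_s: 21.58
position: [0.5113, 0.1384, 0.0512]
tcp_rot: [[-0.987, 0.162, -0.0], [0.162, 0.987, -0.0], [0.0, -0.0, -1.0]]
force: [-1.2, -0.1, -0.5]
opening: 0.523
grasp_force: 30.0
```

```bash
python3 - <<'E'
from h import *
s=read_state();print(s["position"],bpos(s["position"]),s["force"])
E
```

```text
[0.511306   0.13839712 0.05123781] [ -2.2 110. ] [-1.1700894  -0.06427714 -0.53143099]
```

step_arm([
  [0,0,0,0,0,0,-0.2],
  [0,0,0,0,0,0,-0.2],
  [0,0,0,0,0,0,-0.2],
  [0,0,0,0,0,0,-0.2],
  [0,0,0,0,0,0,-0.2],
  [0,0,-0.05,0,0,0,-0.2],
  [0,0,-0.15,0,0,0,-0.2],
  [0,0,-0.28,0,0,0,-0.2],
])

```text
time_s: 22.25
position: [0.5095, 0.1376, 0.1343]
tcp_rot: [[-0.986, 0.164, -0.006], [0.164, 0.987, -0.0], [0.006, -0.001, -1.0]]
force: [0.6, 0.3, 0.9]
opening: 0.6
grasp_force: 0.0
```

step_arm([
  [-0.54,-0.72,0,0,0,0,1],
  [-0.54,-0.72,0,0,0,0,1],
  [-0.54,-0.72,0,0,0,0,1],
  [-0.54,-0.72,0,0,0,0,1],
  [-0.54,-0.72,0,0,0,0,1],
  [-0.54,-0.72,0,0,0,0,1],
  [-0.54,-0.72,0,0,0,0,1],
  [-0.54,-0.72,0,0,0,0,1],
])

```text
time_s: 22.92
position: [0.639, -0.1074, 0.1359]
tcp_rot: [[-0.986, 0.168, 0.005], [0.168, 0.986, -0.003], [-0.005, -0.002, -1.0]]
force: [-0.6, 0.2, 1.2]
opening: 0.078
grasp_force: 0.0
```

```bash
python3 - <<'E'
from h import *
s=read_state();print(s["position"],bpos(s["position"]),s["opening"])
p=bd(157,-108,B); go(p[0],p[1],.048,-9.4)
sd=cam("side"); print(sd["image"][175,255:312].sum(1).tolist())
E
```

```text
[ 0.63898917 -0.1073713   0.13586884] [ 163.9 -111.6] 0.07829828016479355
(np.float64(0.632752625450199), np.float64(-0.1026919695254874), 0.048, -9.4) -> [0.0247, 0.0125, 0.2927] [-0.0027, 0.0069, -0.0063]
[456, 459, 454, 415, 400, 391, 358, 357, 331, 306, 316, 309, 308, 301, 298, 295, 309, 319, 315, 330, 324, 327, 308, 308, 263, 142, 81, 88, 100, 100, 98, 105, 94, 98, 77, 103, 104, 109, 111, 104, 174, 278, 301, 322, 296, 205, 195, 255, 325, 351, 366, 368, 374, 359, 347, 364, 368]
```

The block stands where the first one did. Descend, then push the handle.

step_arm([
  [0.015,0.01,0,0,0,0,1],
  [0.015,0.01,0.1,0,0,0,1],
  [0.015,0.01,0.2,0,0,0,1],
  [0.015,0.01,0.29,0,0,0,1],
  [0.015,0.01,0.292,0,0,0,1],
  [0.015,0.01,0.292,0,0,0,1],
])

```text
time_s: 23.47
position: [0.6297, -0.0955, 0.0466]
tcp_rot: [[-0.987, 0.161, -0.005], [0.161, 0.987, 0.002], [0.006, 0.001, -1.0]]
force: [-0.0, 0.0, 0.1]
opening: 0.006
grasp_force: 0.0
```

```bash
python3 - <<'E'
from h import *
s=read_state();print(s["position"],bpos(s["position"]),s["opening"])
for b in [(110,-116),(90,-121)]:
    p=bd(*b,B); go(p[0],p[1],.048,-9.4)
E
```

```text
[ 0.62967089 -0.09547411  0.04659489] [ 152.8 -101.4] 0.006081807849167744
(np.float64(0.5850771261567385), np.float64(-0.1029082265929869), 0.048, -9.4) -> [0.1427, -0.0484, -0.0039] [0.0015, -0.0072, 0.0025]
(np.float64(0.564529053113391), np.float64(-0.10457456815618929), 0.048, -9.4) -> [0.2094, -0.065, -0.0036] [0.0015, -0.0072, 0.0025]
```

step_arm([
  [0.01,-0.035,0,0,0,0,1],
  [0.05,-0.038,0,0,0,0,1],
  [0.085,-0.04,0,0,0,0,1],
  [0.115,-0.045,0,0,0,0,1],
  [0.14,-0.05,0,0,0,0,1],
  [0.165,-0.055,0,0,0,0,1],
  [0.19,-0.06,0,0,0,0,1],
  [0.21,-0.065,0,0,0,0,1],
])

```text
time_s: 24.13
position: [0.5699, -0.1087, 0.0508]
tcp_rot: [[-0.987, 0.163, 0.009], [0.163, 0.987, -0.004], [-0.01, -0.002, -1.0]]
force: [2.4, -0.7, 1.0]
opening: 0.005
grasp_force: 1.2
```

```bash
python3 - <<'E'
from h import *
s=read_state();print(s["position"],bpos(s["position"]),s["force"])
for b in [(75,-124),(66,-124)]:
    p=bd(*b,B); go(p[0],p[1],.048,-9.4)
E
```

```text
[ 0.56993634 -0.10873653  0.05075005] [  96.  -124.2] [ 2.44823786 -0.7137994   1.01758559]
(np.float64(0.5492404928025615), np.float64(-0.10508439520738588), 0.048, -9.4) -> [0.0701, 0.0008, 0.0085] [-0.0029, 0.0126, 0.0003]
(np.float64(0.5403613433480988), np.float64(-0.10361446154721127), 0.048, -9.4) -> [0.1001, 0.0008, 0.0082] [-0.0029, 0.0126, 0.0003]
```

step_arm([
  [0.03,0,0.008,0,0,0,1],
  [0.05,0,0.008,0,0,0,1],
  [0.065,0,0.008,0,0,0,1],
  [0.08,0,0.008,0,0,0,1],
  [0.09,0,0.008,0,0,0,1],
  [0.1,0,0.008,0,0,0,1],
  [0.105,0,0.008,0,0,0,1],
  [0.105,0,0.008,0,0,0,1],
])

```text
time_s: 24.8
position: [0.5484, -0.1046, 0.0471]
tcp_rot: [[-0.986, 0.166, 0.029], [0.166, 0.986, -0.008], [-0.03, -0.003, -1.0]]
force: [23.6, 5.4, -12.1]
opening: 0.006
grasp_force: 11.4
```

```bash
python3 - <<'E'
from h import *
s=read_state();print(s["position"],bpos(s["position"]),s["force"])
E
```

```text
[ 0.54838303 -0.10461351  0.04706912] [  74.1 -123.7] [ 23.6134587    5.4293519  -12.11550337]
```

step_arm([
  [0.01,0,0,0,0,0,1],
  [0.015,0,0,0,0,0,1],
  [0.015,0,0,0,0,0,1],
])

```text
time_s: 25.05
position: [0.5478, -0.1047, 0.0473]
tcp_rot: [[-0.985, 0.167, 0.037], [0.166, 0.986, -0.01], [-0.038, -0.004, -0.999]]
force: [29.6, 4.3, -16.0]
opening: 0.008
grasp_force: 14.5
```

step_arm([
  [-0.05,0,0,0,0,0,1],
  [-0.1,0,0,0,0,0,1],
  [-0.1,0,-0.1,0,0,0,1],
  [-0.1,0,-0.23,0,0,0,1],
  [0,-0.02,-0.23,0,0,0,1],
  [0.1,-0.02,-0.23,0,0,0,1],
  [0.15,-0.02,-0.23,0,0,0,1],
  [0.15,-0.02,-0.23,0,0,0,1],
])

```text
time_s: 25.72
position: [0.4792, -0.097, 0.1141]
tcp_rot: [[-0.986, 0.164, -0.01], [0.164, 0.987, 0.004], [0.01, 0.003, -1.0]]
force: [0.1, 0.2, 0.9]
opening: 0.004
grasp_force: 0.0
```

step_arm([
  [0,0,0,0,0,0,1],
  [0,0,0,0,0,0,1],
  [0,0,0,0,0,0,1],
])

```text
time_s: 25.97
position: [0.4871, -0.1001, 0.1145]
tcp_rot: [[-0.987, 0.163, 0.001], [0.163, 0.987, -0.001], [-0.001, -0.0, -1.0]]
force: [-0.2, -0.0, -0.6]
opening: 0.003
grasp_force: 0.0
```

```bash
python3 - <<'E'
from h import *
s=read_state();print(s["position"],bpos(s["position"]),s["force"])
p=bd(15,-129,B); go(p[0],p[1],.048,-9.4)
sd=cam("side"); print(sd["image"][175,285:312].sum(1).tolist())
E
```

```text
[ 0.4871201  -0.10006526  0.11448014] [  12.9 -129.2] [-0.19692791 -0.04784041 -0.57245715]
(np.float64(0.48922953329493524), np.float64(-0.10021769828092336), 0.048, -9.4) -> [-0.0067, 0.0007, 0.2216] [-0.0005, 0.0019, 0.0002]
[123, 109, 93, 112, 104, 99, 101, 111, 129, 182, 216, 279, 289, 290, 267, 246, 192, 128, 105, 98, 102, 104, 98, 105, 76, 92, 100]
```

```bash
python3 - <<'E'
from h import *
sd=cam("side"); h=cv2.cvtColor(sd["image"],cv2.COLOR_RGB2HSV)
for r in range(170,182,2): print(r,[(int(a),int(b)) for a,b in h[r,288:308,1:]])
x0,y0=250,150; cr=sd["image"][150:260,240:370,::-1]; cv2.imwrite("pics/lk2.png",np.clip(cv2.resize(cr,None,fx=5,fy=5,interpolation=cv2.INTER_CUBIC).astype(float)*1.8,0,255).astype(np.uint8))
E
```

```text
170 [(185, 62), (165, 62), (177, 62), (141, 85), (130, 129), (127, 144), (127, 144), (127, 148), (124, 150), (126, 144), (133, 138), (132, 141), (126, 144), (122, 127), (40, 45), (96, 37), (59, 39), (98, 34), (80, 35), (153, 30)]
172 [(166, 63), (192, 61), (189, 58), (171, 61), (150, 95), (138, 142), (128, 145), (128, 140), (135, 145), (127, 148), (129, 144), (132, 143), (127, 137), (126, 121), (60, 60), (68, 34), (44, 29), (85, 39), (131, 35), (72, 39)]
174 [(182, 59), (160, 59), (192, 61), (211, 58), (187, 71), (145, 86), (101, 86), (105, 104), (127, 139), (125, 145), (127, 147), (127, 141), (122, 132), (110, 104), (59, 61), (83, 34), (52, 39), (90, 34), (58, 35), (106, 36)]
176 [(154, 58), (169, 59), (188, 61), (195, 55), (164, 53), (154, 58), (103, 72), (63, 61), (96, 72), (105, 73), (96, 72), (49, 63), (23, 66), (14, 55), (6, 43), (7, 38), (65, 39), (78, 39), (106, 36), (60, 38)]
178 [(171, 61), (170, 60), (157, 60), (150, 51), (50, 36), (13, 38), (7, 35), (21, 36), (80, 32), (51, 35), (23, 34), (37, 41), (17, 46), (24, 42), (32, 48), (38, 60), (23, 55), (67, 38), (85, 33), (73, 42)]
180 [(195, 51), (197, 53), (177, 49), (207, 37), (9, 28), (73, 35), (21, 36), (31, 33), (37, 41), (27, 48), (38, 34), (22, 35), (68, 34), (16, 31), (36, 35), (43, 53), (40, 64), (15, 51), (20, 38), (77, 33)]
```

Low-saturation grey starts right at the block's edge (column 292 on), so the pad is against the block and the pliers are locked. Descend beside the lever and release.

step_arm([
  [-0.006,0,0.08,0,0,0,1],
  [-0.006,0,0.16,0,0,0,1],
  [-0.006,0,0.218,0,0,0,1],
  [-0.006,0,0.218,0,0,0,1],
  [-0.006,0,0.218,0,0,0,1],
])

```text
time_s: 26.48
position: [0.4875, -0.0998, 0.0482]
tcp_rot: [[-0.987, 0.163, -0.002], [0.163, 0.987, 0.001], [0.002, 0.001, -1.0]]
force: [-0.1, -0.1, 0.3]
opening: 0.006
grasp_force: 0.0
```

step_arm([
  [-0.02,0,0,0,0,0,1],
  [-0.035,0,0,0,0,0,1],
  [-0.05,0,0,0,0,0,1],
  [-0.065,0,0,0,0,0,1],
  [-0.08,0,0,0,0,0,1],
  [-0.1,0,0,0,0,0,1],
  [-0.12,0,0,0,0,0,1],
  [-0.12,0,0,0,0,0,1],
])

```text
time_s: 27.15
position: [0.5261, -0.1069, 0.0495]
tcp_rot: [[-0.987, 0.163, 0.005], [0.163, 0.987, -0.002], [-0.005, -0.001, -1.0]]
force: [1.1, -0.5, 0.3]
opening: 0.007
grasp_force: 0.0
```

```bash
python3 - <<'E'
from h import *
s=read_state();print(s["position"],bpos(s["position"]),s["force"])
sd=cam("side"); print(sd["image"][175,285:312].sum(1).tolist())
E
```

```text
[ 0.52614473 -0.10689438  0.04950086] [  52.5 -129.6] [ 1.11079944 -0.54353223  0.27052704]
[116, 110, 115, 109, 102, 108, 105, 111, 139, 180, 177, 230, 299, 341, 352, 347, 358, 366, 374, 374, 358, 327, 364, 396, 387, 374, 346]
```

Not open yet. Last time it opened between 46 and 54, so I'll push a little farther.

step_arm([
  [-0.015,0,0,0,0,0,1],
  [-0.03,0,0,0,0,0,1],
  [-0.03,0,0,0,0,0,1],
  [-0.03,0,0,0,0,0,1],
])

```text
time_s: 27.53
position: [0.5325, -0.1074, 0.0491]
tcp_rot: [[-0.987, 0.163, 0.001], [0.163, 0.987, -0.0], [-0.001, -0.0, -1.0]]
force: [0.2, -0.1, -0.3]
opening: 0.004
grasp_force: 0.0
```

```bash
python3 - <<'E'
from h import *
s=read_state();print(s["position"],bpos(s["position"]),s["force"])
sd=cam("side"); print(sd["image"][175,285:312].sum(1).tolist()); h=cv2.cvtColor(sd["image"],cv2.COLOR_RGB2HSV)
for r in (176,178,180): print(r,[(int(a),int(b)) for a,b in h[r,288:308,1:]])
E
```

```text
[ 0.53251152 -0.1074409   0.04908692] [  58.9 -129.1] [ 0.15809509 -0.11042336 -0.31642938]
[102, 96, 109, 100, 106, 106, 120, 111, 178, 283, 337, 335, 335, 344, 311, 205, 201, 255, 334, 370, 384, 386, 379, 369, 364, 382, 383]
176 [(189, 58), (205, 56), (201, 57), (227, 55), (185, 55), (158, 76), (132, 118), (122, 146), (127, 145), (126, 146), (128, 149), (116, 132), (61, 79), (45, 74), (103, 114), (97, 139), (35, 130), (4, 129), (4, 127), (2, 128)]
178 [(171, 64), (192, 61), (176, 61), (199, 59), (158, 58), (172, 55), (154, 78), (133, 117), (127, 147), (126, 144), (128, 145), (120, 134), (93, 88), (66, 62), (104, 101), (109, 129), (64, 104), (33, 94), (29, 89), (36, 92)]
180 [(175, 54), (184, 50), (200, 51), (170, 48), (161, 46), (193, 41), (151, 49), (137, 97), (128, 145), (126, 148), (124, 146), (129, 128), (105, 85), (63, 53), (119, 92), (126, 136), (127, 143), (127, 148), (125, 149), (129, 152)]
```

Open again: the pad is back at columns 300–301 with clear board between it and the block. Fetch the block.

step_arm([
  [0,0,-0.13,0,0,0,1],
  [0,0,-0.24,0,0,0,0],
  [0.05,0.1,-0.24,0,0,0,-0.5],
  [0.217,0.8,-0.24,0,0,0,-0.5],
  [0.217,0.8,-0.24,0,0,0,-0.5],
  [0.217,0.8,-0.24,0,0,0,-0.5],
  [0.217,0.8,-0.24,0,0,0,-0.5],
  [0.217,0.8,-0.24,0,0,0,-0.5],
])

```text
time_s: 28.25
position: [0.5067, 0.1343, 0.1211]
tcp_rot: [[-0.986, 0.164, -0.0], [0.164, 0.986, -0.0], [0.0, -0.0, -1.0]]
force: [0.8, -0.1, -0.8]
opening: 0.451
grasp_force: 0.0
```

step_arm([
  [0,0.013,0,0,0,0,-0.5],
  [0,0.013,0,0,0,0,-0.5],
  [0,0.013,0,0,0,0,-0.5],
  [0,0.013,0,0,0,0,-0.5],
  [0,0.013,0,0,0,0,-0.5],
  [0,0.013,0,0,0,0,-0.5],
])

```text
time_s: 28.75
position: [0.5084, 0.1349, 0.121]
tcp_rot: [[-0.986, 0.166, -0.0], [0.166, 0.986, -0.0], [0.0, -0.0, -1.0]]
force: [0.8, 0.5, 0.8]
opening: 0.739
grasp_force: 0.0
```

```bash
python3 - <<'E'
from h import *
s=read_state();print(bpos(s["position"]),s["position"],s["opening"]); 
p=bd(-6,110,B); go(p[0],p[1],.0505,-9.4)
E
```

```text
[ -4.4 106.1] [0.50844953 0.13489901 0.12100997] 0.738921172646789
(np.float64(0.5075464228769366), np.float64(0.13900289355021636), 0.0505, -9.4) -> [0.0052, 0.013, 0.235] [-0.0002, -0.0002, -0.0034]
```

step_arm([
  [0.005,0.012,0.05,0,0,0,-0.5],
  [0.005,0.012,0.12,0,0,0,-0.5],
  [0.005,0.012,0.18,0,0,0,-0.5],
  [0.005,0.012,0.234,0,0,0,-0.5],
  [0.005,0.012,0.234,0,0,0,-0.5],
  [0.005,0.012,0.234,0,0,0,1],
  [0.005,0.012,0.234,0,0,0,1],
  [0.005,0.012,0.234,0,0,0,1],
])

```text
time_s: 29.42
position: [0.5081, 0.1399, 0.0519]
tcp_rot: [[-0.986, 0.164, 0.002], [0.164, 0.986, 0.0], [-0.002, 0.0, -1.0]]
force: [-0.3, 0.8, 0.4]
opening: 0.605
grasp_force: 0.0
```

step_arm([
  [0,0,0,0,0,0,1],
  [0,0,0,0,0,0,1],
  [0,0,0,0,0,0,1],
  [0,0,-0.05,0,0,0,1],
  [0,0,-0.15,0,0,0,1],
  [0,0,-0.28,0,0,0,1],
  [0,0,-0.32,0,0,0,1],
  [0,0,-0.32,0,0,0,1],
])

```text
time_s: 30.08
position: [0.5095, 0.1406, 0.1503]
tcp_rot: [[-0.987, 0.163, 0.008], [0.163, 0.987, 0.001], [-0.008, 0.002, -1.0]]
force: [-0.6, -1.0, -0.8]
opening: 0.53
grasp_force: 30.0
```

step_arm([
  [-0.12,-0.8,0,0,0,-0.24,1],
  [-0.12,-0.8,0,0,0,-0.24,1],
  [-0.12,-0.8,0,0,0,-0.24,1],
  [-0.12,-0.8,0,0,0,-0.24,1],
  [-0.12,-0.8,0,0,0,-0.24,1],
  [-0.12,-0.8,0,0,0,-0.24,1],
  [-0.12,-0.8,0,0,0,-0.24,1],
  [-0.12,-0.8,0,0,0,-0.24,1],
])

```text
time_s: 30.75
position: [0.5028, -0.1043, 0.1455]
tcp_rot: [[-1.0, -0.02, -0.002], [-0.02, 1.0, 0.001], [0.002, 0.001, -1.0]]
force: [-1.0, 0.5, -1.1]
opening: 0.534
grasp_force: 30.0
```

```bash
python3 - <<'E'
from h import *
s=read_state();print(s["position"],s["opening"]*87,s["grasp_force"]); 
go(.489,-.331,.13,1.2)
sd=cam("side"); h=cv2.cvtColor(sd["image"],cv2.COLOR_RGB2HSV)
m=((h[:,:,2]<75)&(h[:,:,1]>140)&(h[:,:,0]<14)).astype(np.uint8); n,l,st,ce=cv2.connectedComponentsWithStats(m)
print([(st[i].tolist()) for i in range(1,n) if 60<st[i,4]<1500])
E
```

```text
[ 0.50283441 -0.10428421  0.14553898] 46.464686722123815 29.999283039942384
(0.489, -0.331, 0.13, 1.2) -> [0.0608, -0.7547, 0.051] [0.0015, -0.0024, -0.0018]
[[307, 15, 19, 19, 71], [323, 32, 15, 15, 70], [336, 43, 66, 60, 340], [401, 99, 59, 59, 382], [469, 160, 46, 47, 338], [510, 200, 56, 49, 427], [558, 245, 39, 33, 279], [398, 267, 31, 22, 112], [587, 273, 53, 53, 490], [405, 287, 19, 15, 65], [588, 290, 15, 16, 66], [361, 299, 26, 21, 138], [398, 303, 19, 19, 83], [419, 308, 56, 54, 392], [370, 316, 11, 35, 78], [348, 321, 26, 22, 117], [416, 331, 22, 14, 85], [381, 363, 31, 37, 595]]
```

step_arm([
  [0.055,-0.745,0.04,0,0,0,1],
  [0.055,-0.745,0.04,0,0,0,1],
  [0.055,-0.745,0.04,0,0,0,1],
  [0.055,-0.745,0.04,0,0,0,1],
  [0.055,-0.745,0.04,0,0,0,1],
  [0.055,-0.745,0.04,0,0,0,1],
  [0.055,-0.745,0.04,0,0,0,1],
  [0.055,-0.745,0.04,0,0,0,1],
])

```text
time_s: 31.47
position: [0.4922, -0.3244, 0.1338]
tcp_rot: [[-1.0, -0.025, -0.002], [-0.025, 1.0, 0.003], [0.002, 0.003, -1.0]]
force: [-0.3, 0.4, -1.7]
opening: 0.536
grasp_force: 30.0
```

```bash
python3 - <<'E'
from h import *
s=read_state();print(s["position"],s["opening"]*87,s["grasp_force"]); 
go(.489,-.33,.044,1.2)
E
```

```text
[ 0.49222201 -0.3244024   0.13383182] 46.60449165363434 29.9994745105505
(0.489, -0.33, 0.044, 1.2) -> [0.0106, -0.0193, 0.2994] [0.0037, -0.0024, 0.0045]
```

step_arm([
  [0.01,-0.015,0.05,0,0,0,1],
  [0.01,-0.015,0.12,0,0,0,1],
  [0.01,-0.015,0.19,0,0,0,1],
  [0.01,-0.015,0.25,0,0,0,1],
  [0.01,-0.015,0.28,0,0,0,1],
  [0.01,-0.015,0.298,0,0,0,1],
  [0.01,-0.015,0.298,0,0,0,1],
  [0.01,-0.015,0.298,0,0,0,1],
])

```text
time_s: 32.13
position: [0.4902, -0.3299, 0.0459]
tcp_rot: [[-1.0, -0.026, 0.0], [-0.026, 1.0, -0.0], [-0.0, -0.0, -1.0]]
force: [-0.4, -0.2, -0.4]
opening: 0.529
grasp_force: 30.0
```

step_arm([
  [0,0,0,0,0,0,1],
  [0,0,0,0,0,0,-0.3],
  [0,0,0,0,0,0,-0.3],
  [0,0,0,0,0,0,-0.3],
  [0,0,0,0,0,0,-0.3],
  [0,0,0,0,0,0,-0.3],
])

```text
time_s: 32.63
position: [0.4897, -0.3311, 0.0458]
tcp_rot: [[-1.0, -0.024, 0.0], [-0.024, 1.0, -0.0], [-0.0, -0.0, -1.0]]
force: [0.6, 0.2, 0.3]
opening: 0.643
grasp_force: 0.0
```

step_arm([
  [0,0,-0.05,0,0,0,-0.3],
  [0,0,-0.15,0,0,0,-0.3],
  [0,0,-0.28,0,0,0,-0.3],
  [0,0,-0.4,0,0,0,-0.3],
  [0,0.3,-0.5,0,0,0,1],
  [0.1,0.9,-0.6,0,0,0,1],
  [0.1,0.9,-0.6,0,0,0,1],
  [0.1,0.9,-0.6,0,0,0,1],
])

```text
time_s: 33.3
position: [0.4693, -0.1689, 0.2041]
tcp_rot: [[-1.0, -0.023, 0.001], [-0.023, 1.0, -0.0], [-0.001, -0.0, -1.0]]
force: [0.5, 0.5, -0.2]
opening: 0.431
grasp_force: 0.0
```

step_arm([
  [0,0.8,-0.1,0,0,0,1],
  [0,0.8,-0.1,0,0,0,1],
  [0,0.8,-0.1,0,0,0,1],
  [0,0.8,-0.1,0,0,0,1],
  [0,0.8,-0.1,0,0,0,1],
  [0,0.8,-0.1,0,0,0,1],
  [0,0.8,-0.1,0,0,0,1],
])

```text
time_s: 33.88
position: [0.463, 0.0749, 0.2342]
tcp_rot: [[-1.0, -0.03, 0.001], [-0.03, 1.0, 0.002], [-0.001, 0.002, -1.0]]
force: [-0.0, -0.3, 0.5]
opening: 0.014
grasp_force: 0.0
```

```bash
python3 - <<'E'
from h import *
s=read_state();print(s["position"],s["opening"]*87,s["grasp_force"]); 
t=cam("top"); sd=cam("side")
x0,y0,x1,y1=(405,165,560,265); im=np.clip(t["image"][y0:y1,x0:x1,::-1].astype(float)*2,0,255).astype(np.uint8)
i2=np.clip(sd["image"][200:400,330:500,::-1].astype(float)*2,0,255).astype(np.uint8)
i3=np.clip(sd["image"][130:260,160:340,::-1].astype(float)*2,0,255).astype(np.uint8)
a=cv2.resize(im,(465,300),interpolation=cv2.INTER_CUBIC); c=cv2.resize(i3,(415,300),interpolation=cv2.INTER_CUBIC)
b=cv2.resize(i2,(335,394),interpolation=cv2.INTER_CUBIC)
C=np.zeros((600,800,3),np.uint8); C[:300,:465]=a; C[300:,:415]=c; C[:394,465:]=b
cv2.imwrite("pics/chk2.png",C)
E
```

```text
[0.46301781 0.07485685 0.23422466] 1.2600449635231357 0.0
```

View pics/chk2.png

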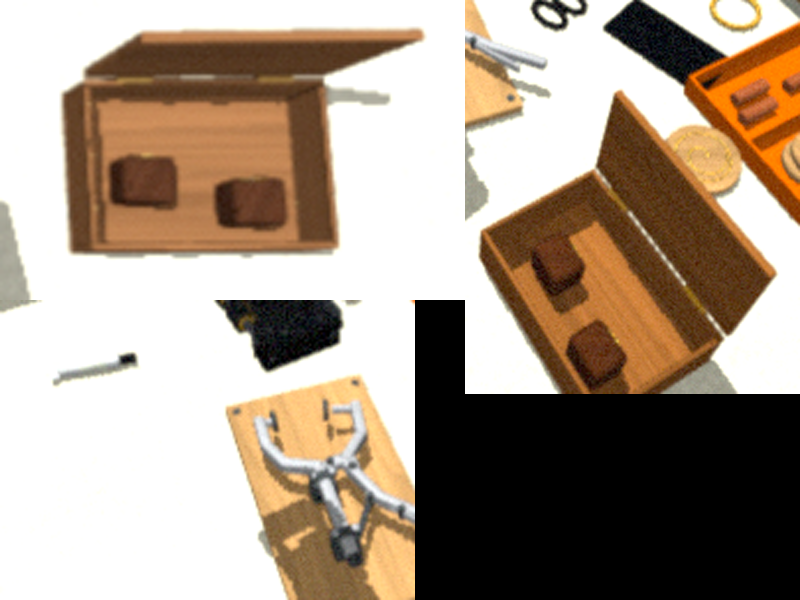

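Both blocks stand upright in the box, the pliers are open, and no block is left on the table. Thin brass-coloured lines show at the blocks' +x edges, at (147,155) and (250,177). I'll check numerically whether the medallions are really flush before shutting the lid.

```bash
python3 - <<'E'
from h import *
t=cam("top"); sd=cam("side")
ims=[]
def yel(c,b):
    x0,y0,x1,y1=b; im=c["image"][y0:y1,x0:x1].astype(int); h=cv2.cvtColor(c["image"],cv2.COLOR_RGB2HSV)[y0:y1,x0:x1]
    m=(h[:,:,0]>=17)&(h[:,:,0]<32)&(h[:,:,1]>110)&(h[:,:,2]>50); ys,xs=np.nonzero(m); return [(int(x+x0),int(y+y0),h[y,x].tolist()) for x,y in zip(xs,ys)]
for n,c,b in(("topB",t,(435,205,470,240)),("topA",t,(470,215,505,245)),("sideB",sd,(355,310,395,350)),("sideA",sd,(378,355,415,395))): print(n,yel(c,b))
# initial top image for comparison
im=cv2.imread("pics/top0.png"); im=cv2.resize(im,(640,400),interpolation=cv2.INTER_AREA)
c0={"image":im[:,:,::-1].copy()}
print("init A",yel(c0,(190,160,235,195)),"\ninit B",yel(c0,(187,235,227,267)))
cr=lambda c,x,y,w,h:np.clip(cv2.resize(c["image"][y:y+h,x:x+w,::-1],(390,290),interpolation=cv2.INTER_CUBIC).astype(float)*2.2,0,255).astype(np.uint8)
cv2.imwrite("pics/z.png",np.vstack([np.hstack([cr(t,433,205,40,30),cr(t,468,212,40,30)]),np.hstack([cr(sd,355,312,40,30),cr(sd,376,358,40,30)])]))
E
```

```text
topB [(453, 216, [17, 136, 103]), (454, 216, [18, 136, 101]), (455, 216, [17, 145, 95]), (453, 217, [17, 151, 71]), (454, 217, [17, 145, 72])]
topA []
sideB [(386, 310, [17, 241, 53]), (388, 310, [18, 184, 54]), (382, 311, [17, 188, 53]), (393, 312, [17, 183, 53]), (377, 314, [17, 222, 54]), (385, 314, [17, 185, 55]), (373, 315, [18, 230, 52]), (381, 315, [17, 212, 54]), (388, 315, [17, 228, 56]), (367, 316, [17, 200, 51]), (368, 316, [17, 210, 51]), (379, 316, [19, 212, 54]), (383, 316, [17, 188, 53]), (386, 316, [17, 206, 52]), (365, 317, [18, 212, 53]), (391, 322, [17, 214, 99]), (384, 323, [17, 200, 92]), (384, 324, [18, 168, 73]), (385, 324, [18, 188, 88]), (385, 325, [18, 180, 85]), (386, 326, [17, 187, 98]), (386, 327, [17, 184, 75]), (387, 327, [17, 202, 91]), (386, 328, [17, 255, 56]), (387, 328, [18, 202, 82]), (387, 329, [18, 211, 69]), (390, 333, [17, 216, 72]), (387, 346, [17, 217, 53]), (383, 348, [17, 180, 51]), (357, 349, [17, 198, 58]), (383, 349, [18, 205, 51])]
sideA [(382, 357, [19, 250, 53]), (386, 367, [18, 245, 78]), (403, 368, [18, 185, 76]), (404, 369, [18, 197, 88]), (405, 369, [17, 177, 114]), (404, 370, [18, 199, 77]), (405, 370, [19, 189, 104]), (406, 370, [17, 202, 96]), (406, 371, [17, 188, 92]), (406, 372, [19, 177, 85]), (407, 372, [21, 172, 104]), (406, 373, [20, 168, 79]), (407, 373, [21, 170, 108]), (382, 374, [17, 255, 52]), (407, 374, [19, 178, 73]), (408, 374, [17, 188, 91]), (408, 375, [17, 195, 76]), (410, 393, [17, 226, 52])]
init A [(207, 172, [18, 127, 70]), (208, 172, [17, 141, 65]), (205, 173, [18, 114, 67]), (206, 173, [17, 140, 53])] 
init B [(205, 243, [19, 117, 89]), (206, 243, [18, 131, 66]), (202, 244, [21, 113, 90]), (203, 244, [20, 131, 76]), (204, 244, [18, 144, 69]), (201, 245, [17, 119, 75]), (202, 245, [18, 140, 62])]
```

View pics/z.png

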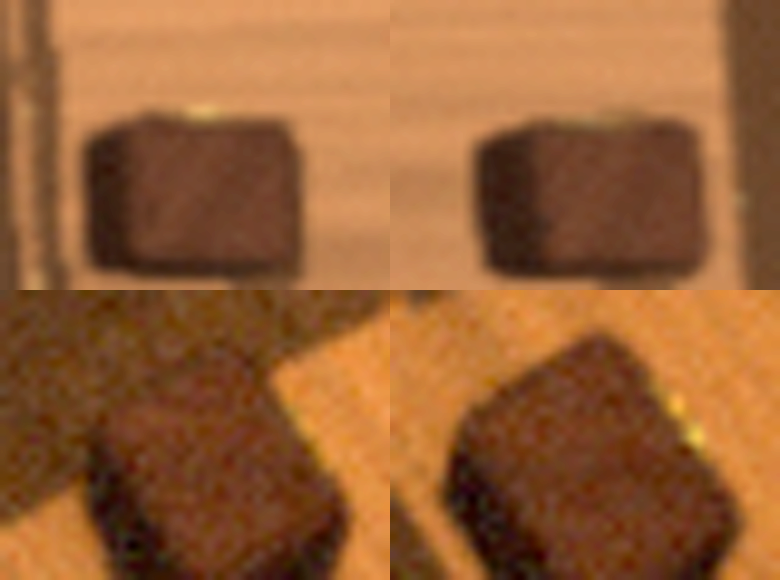

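The zoom shows brass along the +x edge: a faint line for A and a clear one for B in the top view, and a clear one for A in the side view. I'll work out how much should be visible if the medallion were still proud.

```bash
python3 - <<'E'
from h import *
t=cam("top"); sd=cam("side")
def vis(c,x,y,yaw,z0,p):
    a=np.radians(yaw); X=np.array([np.cos(a),np.sin(a),0]);Y=np.array([-X[1],X[0],0]);Z=np.array([0,0,1.])
    o=np.array([x,y,z0]); e1=proj(c,o+.02*X+.023*Y+.046*Z); e2=proj(c,o+.02*X-.023*Y+.046*Z)
    d=(e2-e1)/np.linalg.norm(e2-e1); n=np.array([-d[1],d[0]]); cen=proj(c,o+.046*Z)
    if (cen-e1)@n>0:n=-n
    q=np.array([proj(c,o+(.02+p)*X+.011*np.cos(f)*Y+(.026+.011*np.sin(f))*Z) for f in np.linspace(0,6.28,180)])
    return ((q-e1)@n).max().round(2)
for nm,c,x,y,yaw,z0 in(("A top now",t,.491,-.4165,1.3,.006),("B top now",t,.491,-.331,1.3,.006),("A side now",sd,.491,-.4165,1.3,.006),("B side now",sd,.491,-.331,1.3,.006),("A top init",t,.598,.304,20,0),("B top init",t,.411,.297,23,0)):
    print(nm,[ (p,float(vis(c,x,y,yaw,z0,p/1e3))) for p in(0,1,2,3,4)])
# profile across +x edge, top view, columns across the medal
g=t["image"].astype(int)
print("B",[g[r,453:456].mean(0).round().tolist() for r in range(212,221)])
print("A",[g[r,486:492].mean(0).round().tolist() for r in range(219,229)])
print("B off medal",[g[r,448:450].mean(0).round().tolist() for r in range(212,221)])
i0=cv2.imread("pics/top0.png")[:,:,::-1]; i0=cv2.resize(i0,(640,400),interpolation=cv2.INTER_AREA).astype(int)
print("B0",[i0[r,203].tolist() for r in range(240,249)])
E
```

```text
A top now [(0, -0.42), (1, -0.03), (2, 0.35), (3, 0.74), (4, 1.13)]
B top now [(0, -0.43), (1, -0.04), (2, 0.35), (3, 0.73), (4, 1.12)]
A side now [(0, -1.56), (1, -1.07), (2, -0.57), (3, -0.08), (4, 0.41)]
B side now [(0, -1.48), (1, -1.01), (2, -0.55), (3, -0.09), (4, 0.37)]
A top init [(0, -1.07), (1, -0.7), (2, -0.33), (3, 0.03), (4, 0.4)]
B top init [(0, -0.54), (1, -0.16), (2, 0.23), (3, 0.62), (4, 1.01)]
B [[99.0, 68.0, 44.0], [97.0, 67.0, 42.0], [95.0, 66.0, 41.0], [99.0, 69.0, 43.0], [100.0, 77.0, 46.0], [71.0, 53.0, 32.0], [52.0, 32.0, 20.0], [51.0, 30.0, 19.0], [54.0, 32.0, 21.0]]
A [[99.0, 68.0, 44.0], [98.0, 67.0, 43.0], [94.0, 65.0, 42.0], [91.0, 63.0, 40.0], [86.0, 59.0, 38.0], [73.0, 54.0, 33.0], [55.0, 38.0, 23.0], [52.0, 31.0, 20.0], [52.0, 31.0, 20.0], [52.0, 30.0, 20.0]]
B off medal [[100.0, 70.0, 45.0], [98.0, 68.0, 44.0], [96.0, 66.0, 42.0], [96.0, 66.0, 42.0], [74.0, 50.0, 30.0], [52.0, 33.0, 21.0], [48.0, 28.0, 19.0], [50.0, 30.0, 18.0], [50.0, 29.0, 19.0]]
B0 [[121, 120, 111], [121, 120, 110], [116, 110, 97], [105, 93, 69], [76, 63, 37], [53, 39, 22], [46, 27, 17], [46, 27, 17], [48, 29, 17]]
```

This is worth settling physically. B's brass line is about as wide as it was before pressing. Gripping across the block's x will read 40 mm if flush and 44 mm if proud, so I'll take B out onto the free spot between board and box and measure it.

step_arm([
  [-0.03,-0.7,0.19,0,0,0,-0.4],
  [-0.03,-0.7,0.19,0,0,0,-0.4],
  [-0.03,-0.7,0.19,0,0,0,-0.4],
  [-0.03,-0.7,0.19,0,0,0,-0.4],
  [-0.03,-0.7,0.19,0,0,0,-0.4],
  [-0.03,-0.7,0.19,0,0,0,-0.4],
  [-0.03,-0.7,0.19,0,0,0,-0.4],
  [-0.03,-0.7,0.19,0,0,0,-0.4],
])

```text
time_s: 34.85
position: [0.4773, -0.1408, 0.1759]
tcp_rot: [[-1.0, -0.021, -0.002], [-0.021, 1.0, 0.001], [0.002, 0.001, -1.0]]
force: [0.2, 0.3, 0.2]
opening: 0.525
grasp_force: 0.0
```

step_arm([
  [-0.026,-0.655,0.19,0,0,0,-0.4],
  [-0.026,-0.655,0.19,0,0,0,-0.4],
  [-0.026,-0.655,0.19,0,0,0,-0.4],
  [-0.026,-0.655,0.19,0,0,0,-0.4],
  [-0.026,-0.655,0.19,0,0,0,-0.4],
  [-0.026,-0.655,0.19,0,0,0,-0.4],
  [-0.026,-0.655,0.19,0,0,0,-0.4],
  [-0.026,-0.655,0.19,0,0,0,-0.4],
])

```text
time_s: 35.52
position: [0.4905, -0.3339, 0.1194]
tcp_rot: [[-1.0, -0.025, -0.001], [-0.025, 1.0, 0.002], [0.001, 0.002, -1.0]]
force: [-0.5, 0.8, -0.3]
opening: 0.696
grasp_force: 0.0
```

```bash
python3 - <<'E'
from h import *
s=read_state();print(s["position"],s["opening"]*87,s["joint_positions"].round(1)); go(.49,-.331,.046,1.3)
E
```

```text
[ 0.49049251 -0.33394535  0.11943598] 60.564199822328064 [ -45.    37.6   92.7    0.    49.8 -136.5]
(0.49, -0.331, 0.046, 1.3) -> [0.0011, 0.0093, 0.2448] [0.0027, -0.0015, 0.0034]
```

step_arm([
  [0,0.008,0,0,0,0,-0.4],
  [0,0.008,0.08,0,0,0,-0.4],
  [0,0.008,0.16,0,0,0,-0.4],
  [0,0.008,0.244,0,0,0,-0.4],
  [0,0.008,0.244,0,0,0,-0.4],
  [0,0.008,0.244,0,0,0,1],
  [0,0.008,0.244,0,0,0,1],
  [0,0.008,0.244,0,0,0,1],
])

```text
time_s: 36.18
position: [0.4917, -0.3339, 0.048]
tcp_rot: [[-1.0, -0.025, 0.002], [-0.025, 1.0, -0.002], [-0.002, -0.002, -1.0]]
force: [-0.0, 0.6, -1.1]
opening: 0.552
grasp_force: 0.2
```

step_arm([
  [0,0,0,0,0,0,1],
  [0,0,0,0,0,0,1],
  [0,0,-0.1,0,0,0,1],
  [0,0,-0.22,0,0,0,1],
  [0,0,-0.28,0,0,0,1],
  [0.04,0.42,-0.28,0,0,0,1],
  [0.04,0.42,-0.28,0,0,0,1],
  [0.04,0.42,-0.28,0,0,0,1],
])

```text
time_s: 36.85
position: [0.4757, -0.2095, 0.1312]
tcp_rot: [[-1.0, -0.022, 0.002], [-0.022, 1.0, -0.002], [-0.002, -0.002, -1.0]]
force: [1.1, 1.6, -1.5]
opening: 0.524
grasp_force: 30.0
```

step_arm([
  [0,0.03,0,0,0,0,1],
  [0,0.03,0,0,0,0,1],
  [0,0.03,0.08,0,0,0,1],
  [0,0.03,0.16,0,0,0,1],
  [0,0.03,0.24,0,0,0,1],
  [0,0.03,0.28,0,0,0,1],
  [0,0.03,0.28,0,0,0,1],
])

```text
time_s: 37.43
position: [0.4752, -0.2018, 0.0439]
tcp_rot: [[-1.0, -0.023, -0.002], [-0.024, 1.0, 0.001], [0.002, 0.001, -1.0]]
force: [0.0, 0.4, -0.9]
opening: 0.528
grasp_force: 30.0
```

```bash
python3 - <<'E'
from h import *
s=read_state();print(s["position"],s["opening"]*87,s["grasp_force"],s["force"])
E
```

```text
[ 0.47515513 -0.20175174  0.04388643] 45.92970250136841 29.999809451401234 [ 0.00787768  0.36259935 -0.85828482]
```

step_arm([
  [0,0,0.009,0,0,0,1],
  [0,0,0.009,0,0,0,1],
  [0,0,0.009,0,0,0,-1],
  [0,0,0.009,0,0,0,-1],
  [0,0,0.009,0,0,0,-1],
  [0,0,0.009,0,0,0,-1],
  [0,0,-0.1,0,0,0,-1],
  [0,0,-0.2,0,0,0,-1],
])

```text
time_s: 38.1
position: [0.4744, -0.1999, 0.1055]
tcp_rot: [[-1.0, -0.024, -0.004], [-0.024, 1.0, 0.003], [0.004, 0.003, -1.0]]
force: [-0.4, -0.7, -0.6]
opening: 0.898
grasp_force: 0.0
```

step_arm([
  [0,0,-0.03,0,0,0.99,-1],
  [0,0,-0.03,0,0,0.99,-1],
  [0,0,-0.03,0,0,0.99,-1],
  [0,0,-0.03,0,0,0.99,-1],
  [0,0,-0.03,0,0,0.99,-1],
  [0,0,-0.03,0,0,0.99,-1],
  [0,0,-0.03,0,0,0.99,-1],
  [0,0,-0.03,0,0,0.99,-1],
])

```text
time_s: 38.77
position: [0.4756, -0.2007, 0.1155]
tcp_rot: [[-0.729, 0.684, 0.0], [0.684, 0.729, -0.0], [-0.001, 0.0, -1.0]]
force: [-0.8, -0.4, 0.3]
opening: 0.996
grasp_force: 0.0
```

step_arm([
  [0,0,0,0,0,1,-1],
  [0,0,0,0,0,1,-1],
  [0,0,0,0,0,1,-1],
  [0,0,0,0,0,1,-1],
  [0,0,0,0,0,1,-1],
  [0,0,0,0,0,1,-1],
  [0,0,0,0,0,1,-1],
  [0,0,0,0,0,1,-1],
])

```text
time_s: 39.43
position: [0.4756, -0.2007, 0.1153]
tcp_rot: [[-0.033, 0.999, 0.0], [0.999, 0.033, -0.0], [-0.0, 0.0, -1.0]]
force: [0.0, 0.1, -0.2]
opening: 0.996
grasp_force: 0.0
```

```bash
python3 - <<'E'
from h import *
s=read_state();print(s["position"],s["tcp_rot"].round(3).tolist(),s["opening"]*87,s["joint_positions"].round(1)); go(.4755,-.202,.033,-88.6)
E
```

```text
[ 0.47564043 -0.20071861  0.11533542] [[-0.033, 0.999, 0.0], [0.999, 0.033, -0.0], [-0.0, 0.0, -1.0]] 86.61962907995786 [-35.3  33.7 104.2  -0.   42.  -37.2]
(0.4755, -0.202, 0.033, -88.6) -> [-0.0042, -0.0007, 0.2745] [0.0003, 0.0003, 0.0108]
```

Gripping across x uses 30 N and would itself press the medallion (25 N), which must be left to the pliers, so I won't do that. Instead I'll clear the arm and measure the brass against the plain table.

step_arm([
  [0.95,0,-0.3,0,0,-0.9,-1],
  [0.95,0,-0.3,0,0,-0.9,-1],
  [0.95,0,-0.3,0,0,-0.9,-1],
  [0.95,0,-0.3,0,0,-0.9,-1],
  [0.95,0,-0.3,0,0,-0.9,-1],
  [0.95,0,-0.3,0,0,-0.9,-1],
  [0.95,0,-0.3,0,0,-0.9,-1],
  [0.95,0,-0.3,0,0,-0.9,-1],
])

```text
time_s: 40.1
position: [0.466, 0.0892, 0.2072]
tcp_rot: [[-0.679, 0.734, 0.003], [0.734, 0.679, 0.002], [-0.001, 0.004, -1.0]]
force: [-0.4, -0.6, 0.5]
opening: 1.001
grasp_force: 0.0
```

```bash
python3 - <<'E'
from h import *
s=read_state();print(s["position"])
t=cam("top"); sd=cam("side")
for n,c in(("top",t),("side",sd)):
    u,v=proj(c,[.495,-.202,.04]).astype(int); print(n,u,v)
    for r in range(v-6,v+5): print(r," ".join("%02x%02x%02x"%tuple(p) for p in c["image"][r,u-11:u+12]))
E
```

```text
[0.46601573 0.08916953 0.20716902]
top 403 221
215 939187 919086 8f8e83 8e8d83 8e8d82 8f8d83 8e8d83 8f8e83 8f8e84 8e8d83 8e8d83 908e84 8f8e84 8f8e83 8f8e84 8f8e84 8f8e83 8d8c81 8c8b80 8c8b80 8d8c82 8f8e84 908f85
216 908f84 919085 908f85 8d8c82 8e8d82 8e8d82 8d8c81 8d8c81 8e8d82 8f8e83 8f8e83 8f8e83 8e8d83 8e8d82 8e8e82 8f8e84 8f8e83 8d8c82 8c8b80 8c8b80 8d8c82 8f8e84 908f85
217 8e8e83 919085 908f84 8f8d82 8e8d82 8e8c82 8d8b81 8c8b80 8d8c82 8f8e83 8f8e84 8f8d83 8e8d83 8f8e83 8f8e83 908f85 908e84 8e8d83 8e8d82 8e8d82 8f8e83 908f84 908f84
218 8f8e84 929186 919085 8f8d83 8d8d82 8e8d83 8e8c82 8b8a7f 8d8c81 8f8e83 908e84 8e8d82 8e8c82 8e8d82 8f8e84 919086 918f85 8f8e83 8f8e83 908e83 919085 919086 8f8f84
219 8e8c82 8f8d83 8f8e83 8e8d83 8e8d83 8f8e83 8f8d83 8e8d82 8d8c82 8f8e83 8e8d83 8c8b81 8d8c82 8d8c81 8d8d82 8f8d82 8f8d83 8d8c82 8e8d82 8f8e84 909085 919085 8e8d82
220 8d8c81 8d8c81 8e8c82 8d8c81 8d8c81 8d8c82 8e8c82 8d8c82 8d8c81 8d8b81 8c8a80 8a897e 8a897e 8c8a7f 8c8a80 8a897f 8a897e 8b8a80 8e8d83 8f8e83 8f8e83 908e84 8e8d83
221 8d8c81 8f8d83 8e8c81 89877d 807e74 7a786e 7b786e 7e7b70 7c7
[... 1889 characters left out ...]
59685 949486 979888 969585 949484 949481
281 3c2115 392017 37210e 381d0d 371e08 3a2117 362015 361f0f 391f0f 392010 341c09 422f18 675e44 938f74 979684 959683 939281 979587 969586 979687 989787 969484 959585
282 341d06 361b0d 392317 351a0b 3b2115 351c0b 371d15 362113 351c09 381e0d 382013 372514 594c2f 877d60 918f7e 959486 929082 939382 979789 949484 989487 959384 939183
283 382010 361f0a 372115 2e190b 311406 351f0e 351b0a 33180b 341b0c 351b11 371d10 2f1609 452e1d 635846 848073 8e9080 8f9081 969385 929184 939384 959585 969286 969485
284 37190e 371e12 341f11 381e12 341e0e 372114 33180d 321c10 2f1506 351d13 31160b 341b0f 341e10 403227 615d50 828073 908f82 939282 929181 969585 959484 929182 979585
```

In this view the top-edge bulge is nearly gone, so B is at least mostly pressed; a slight tint remains in the side view. I'll compare with the saved picture of A unpressed in the jaws.

```bash
python3 - <<'E'
from h import *
sd=cam("side"); t=cam("top")
def tint(img,c,x,y,yaw,z0,off=(0,0)):
    a=np.radians(yaw); X=np.array([np.cos(a),np.sin(a),0]);Y=np.array([-X[1],X[0],0]);Z=np.array([0,0,1.]);o=np.array([x,y,z0])
    cen=proj(c,o+.02*X+.035*Z).round().astype(int)-off; w=img[cen[1]-9:cen[1]+10,cen[0]-11:cen[0]+12].astype(int)
    # brass: yellow excess  (R+G)/2-B relative to luminance, beyond dark wood
    R,G,Bc=w[...,0],w[...,1],w[...,2]; m=(G-Bc>24)&(G>60)&(R-G<40); return int(m.sum()), int(np.clip(G-Bc-15,0,None)[G>60].sum())
b1=cv2.imread("pics/blk1.png")[:,:,::-1]; b1=cv2.resize(b1,(100,150),interpolation=cv2.INTER_AREA)
p0=cv2.resize(cv2.imread("pics/side0.png")[:,:,::-1],(640,400),interpolation=cv2.INTER_AREA)
t0=cv2.resize(cv2.imread("pics/top0.png")[:,:,::-1],(640,400),interpolation=cv2.INTER_AREA)
print("init side A,B",tint(p0,sd,.598,.304,20,0),tint(p0,sd,.411,.297,23,0))
print("init top A,B",tint(t0,t,.598,.304,20,0),tint(t0,t,.411,.297,23,0))
print("now side/top B",tint(sd["image"],sd,.475,-.202,1.3,0),tint(t["image"],t,.475,-.202,1.3,0))
c=proj(sd,[.53,.135,.055]).round().astype(int)-[240,130]; print("in press unpressed A, around",c)
for r in range(c[1]-4,c[1]+8): print(r," ".join("%02x%02x%02x"%tuple(q) for q in b1[r,c[0]-7:c[0]+8]))
n=np.array([1,0,0]);
E
```

```text
init side A,B (0, 31) (0, 30)
init top A,B (0, 33) (4, 79)
now side/top B (5, 216) (0, 0)
in press unpressed A, around [54 44]
40 523927 4a3220 452c19 422919 422a15 553c24 7c5f3e 8c6b45 8f6f48 8f6f48 8e6f47 8a6d46 896d45 8d6d45 906f47
41 3d2315 3d2214 391d0a 3a1d0e 391e0f 432b19 644930 80643e 8d6f47 917147 907047 8b6b44 8a6a44 896b45 907048
42 39200e 3c2213 3a1e13 381c09 3c2010 3c2414 4e3823 725836 8b6c46 8f7148 907047 8d6d47 836642 7b6144 806643
43 3c2214 3b2113 3c2213 3b2010 381e10 3a2010 432e1a 634d2b 81653e 8d6e48 907249 8e6e48 7b623e 594d3a 5f513b
44 3a1d11 391e11 3b2112 3b2112 3d2215 3a2012 3a230b 523c20 745a2f 8d6e43 907147 8b6c46 795f41 4a4339 4a4139
45 371c0f 361a08 37190b 381c0d 391c10 382015 39220f 493418 6c5226 8b6c38 8e6e43 90714a 7c6345 4d453c 48403b
46 381c0f 371c0b 371c0e 391f10 3a1e14 3a2316 3a2110 412910 5f4319 7e5e2c 8b6a42 8f6f48 7c6142 4d473b 464038
47 381b07 391b09 3b2011 3b2315 391d11 3a1e0e 351d0a 381e0b 472e0c 684e21 83643a 8a6c45 7e6443 514636 463e34
48 3a1d0a 3b1f13 3b2112 3c1f12 3d2115 3a2111 371d0e 331a0c 3a2410 59411e 7c6034 896c45 806645 524331 3e3529
49 391d0b 3d2316 3b1f0f 3c2011 371c0e 371c13 351c0c 321c13 2d1a0a 463016 6e542d 886843 7f6240 554432 372d25
50 381f0d 392213 351c05 331a10 30190e 311a12 2f1b0f 2b1b0e 251307 31220d 5d4728 80613c 7f6442 50442e 342d24
51 33180e 301b10 2e160c 2a180e 27130d 25140e 231308 211107 201004 2a1e0e 523c23 795e3a 7c613f 54442f 3f3427
```

In the locked picture of A the pad sat directly on the wood with no brass between. On the table B's outline shows no proud bulge (0.1 px against 1.15 px expected at 4 mm). Both cycles locked and were released by the lever. I accept both as pressed and will put B back.

```bash
python3 - <<'E'
from h import *
s=read_state();print(s["position"],s["joint_positions"].round(0)); go(.4755,-.202,.12,1.3)
E
```

```text
[0.46634211 0.08354434 0.2049646 ] [ -3.  22. 106.  -0.  52. -46.]
(0.4755, -0.202, 0.12, 1.3) -> [-0.723, -0.6195, 0.2838] [-0.0008, 0.0002, -1.086]
```

step_arm([
  [-0.72,-0.62,0.2,0,0,-0.99,-0.4],
  [-0.72,-0.62,0.2,0,0,-0.99,-0.4],
  [-0.72,-0.62,0.2,0,0,-0.99,-0.4],
  [-0.72,-0.62,0.2,0,0,-0.99,-0.4],
  [-0.72,-0.62,0.2,0,0,-0.99,-0.4],
  [-0.72,-0.62,0.2,0,0,-0.99,-0.4],
  [-0.72,-0.62,0.2,0,0,-0.99,-0.4],
  [-0.72,-0.62,0.2,0,0,-0.99,-0.4],
])

```text
time_s: 40.97
position: [0.4732, -0.2059, 0.1438]
tcp_rot: [[-0.999, 0.054, -0.001], [0.054, 0.999, -0.0], [0.001, -0.0, -1.0]]
force: [0.3, -0.4, -0.0]
opening: 0.702
grasp_force: 0.0
```

```bash
python3 - <<'E'
from h import *
s=read_state();print(s["position"],s["opening"]*87); go(.4755,-.202,.037,1.3)
E
```

```text
[ 0.47322752 -0.20592392  0.14375266] 61.11028374116702
(0.4755, -0.202, 0.037, 1.3) -> [-0.0071, 0.0136, 0.3558] [-0.0005, -0.001, -0.0976]
```

step_arm([
  [-0.007,0.012,0,0,0,-0.097,-0.4],
  [-0.007,0.012,0.1,0,0,-0.097,-0.4],
  [-0.007,0.012,0.2,0,0,-0.097,-0.4],
  [-0.007,0.012,0.3,0,0,-0.097,-0.4],
  [-0.007,0.012,0.352,0,0,-0.097,-0.4],
  [-0.007,0.012,0.352,0,0,-0.097,1],
  [-0.007,0.012,0.352,0,0,-0.097,1],
  [-0.007,0.012,0.352,0,0,-0.097,1],
])

```text
time_s: 41.63
position: [0.4766, -0.1987, 0.0398]
tcp_rot: [[-1.0, -0.021, 0.0], [-0.021, 1.0, -0.001], [-0.0, -0.001, -1.0]]
force: [-0.6, -0.6, -0.7]
opening: 0.558
grasp_force: 0.4
```

step_arm([
  [0,0,0,0,0,0,1],
  [0,0,0,0,0,0,1],
  [0,0,-0.1,0,0,0,1],
  [0,0,-0.22,0,0,0,1],
  [0,0,-0.3,0,0,0,1],
  [-0.035,-0.434,-0.3,0,0,0,1],
  [-0.035,-0.434,-0.3,0,0,0,1],
  [-0.035,-0.434,-0.3,0,0,0,1],
])

```text
time_s: 42.3
position: [0.4903, -0.3226, 0.1319]
tcp_rot: [[-1.0, -0.025, 0.003], [-0.025, 1.0, -0.002], [-0.002, -0.002, -1.0]]
force: [1.7, -0.5, -0.2]
opening: 0.522
grasp_force: 30.0
```

step_arm([
  [0,0,0,0,0,0,1],
  [0,0,0,0,0,0,1],
])

```text
time_s: 42.47
position: [0.4901, -0.3245, 0.1307]
tcp_rot: [[-1.0, -0.019, 0.003], [-0.019, 1.0, -0.003], [-0.003, -0.003, -1.0]]
force: [0.1, 1.5, -0.9]
opening: 0.528
grasp_force: 30.0
```

```bash
python3 - <<'E'
from h import *
s=read_state();print(s["position"],s["opening"]*87,s["grasp_force"]); go(.4885,-.332,.044,1.3)
sd=cam("side"); g=cv2.imread("pics/l_side.png")[:,:,::-1]
E
```

```text
[ 0.49007012 -0.32448548  0.13072667] 45.905449170947115 29.999652109108865
(0.4885, -0.332, 0.044, 1.3) -> [0.0065, -0.0242, 0.2891] [-0.0035, 0.0034, -0.0046]
```

step_arm([
  [0.005,-0.018,0.06,0,0,0,1],
  [0.005,-0.018,0.13,0,0,0,1],
  [0.005,-0.018,0.2,0,0,0,1],
  [0.005,-0.018,0.25,0,0,0,1],
  [0.005,-0.018,0.284,0,0,0,1],
  [0.005,-0.018,0.284,0,0,0,1],
  [0.005,-0.018,0.284,0,0,0,1],
  [0.005,-0.018,0.284,0,0,0,-0.3],
])

```text
time_s: 43.18
position: [0.4883, -0.3261, 0.0448]
tcp_rot: [[-1.0, -0.023, -0.0], [-0.023, 1.0, 0.0], [0.0, 0.0, -1.0]]
force: [0.7, -0.1, -0.0]
opening: 0.55
grasp_force: 0.0
```

step_arm([
  [0,0,0,0,0,0,-0.3],
  [0,0,0,0,0,0,-0.3],
  [0,0,0,0,0,0,-0.3],
  [0,0,0,0,0,0,-0.3],
  [0,0,-0.06,0,0,0,-0.3],
  [0,0,-0.18,0,0,0,-0.3],
  [0,0,-0.32,0,0,0,-0.3],
  [0,0,-0.45,0,0,0,-0.3],
])

```text
time_s: 43.85
position: [0.4877, -0.3268, 0.1804]
tcp_rot: [[-1.0, -0.022, -0.001], [-0.022, 1.0, 0.001], [0.001, 0.001, -1.0]]
force: [1.1, -0.7, -0.3]
opening: 0.65
grasp_force: 0.0
```

step_arm([
  [0,0,-0.14,0,0,0,1],
  [0,0,-0.28,0,0,0,1],
  [0,0,-0.33,0,0,0,1],
  [0,0,-0.33,0,0,0,1],
])

```text
time_s: 44.18
position: [0.4902, -0.3291, 0.2842]
tcp_rot: [[-1.0, -0.022, 0.008], [-0.022, 1.0, -0.008], [-0.008, -0.009, -1.0]]
force: [1.0, 0.8, -0.3]
opening: 0.431
grasp_force: 0.0
```

```bash
python3 - <<'E'
from h import *
s=read_state();print(s["position"],s["opening"]*87,s["force"]); go(.665,-.375,.27,1.3)
t=cam("top"); 
for u,v in ((149,25),(523,22)): print("lid edge",ray(t,415+u/4,170+v/4,.21).round(3))
E
```

```text
[ 0.49020611 -0.32911288  0.28422689] 37.49348138048048 [ 1.00769009  0.78525295 -0.30141225]
(0.665, -0.375, 0.27, 1.3) -> [-0.5787, -0.1654, 0.0536] [-0.011, 0.0105, -0.0007]
lid edge [ 0.577 -0.271  0.21 ]
lid edge [ 0.583 -0.475  0.21 ]
```

step_arm([
  [-0.55,-0.165,0,0,0,0,1],
  [-0.55,-0.165,0,0,0,0,1],
  [-0.55,-0.165,0,0,0,0,1],
  [-0.55,-0.165,0,0,0,0,1],
  [-0.55,-0.165,0,0,0,0,1],
  [-0.55,-0.165,0.0,0,0,0,1],
  [-0.55,-0.165,0.14,0,0,0,1],
  [-0.55,-0.165,0.27,0,0,0,1],
])

```text
time_s: 44.9
position: [0.654, -0.3734, 0.198]
tcp_rot: [[-1.0, -0.022, 0.003], [-0.022, 1.0, -0.003], [-0.003, -0.003, -1.0]]
force: [0.1, -0.3, -0.6]
opening: 0.004
grasp_force: 0.0
```

step_arm([
  [0,0,0,0,0,0,1],
  [0,0,0,0,0,0,1],
  [0,0,0,0,0,0,1],
])

```text
time_s: 45.15
position: [0.6539, -0.3734, 0.1986]
tcp_rot: [[-1.0, -0.022, 0.0], [-0.022, 1.0, -0.001], [-0.0, -0.001, -1.0]]
force: [0.5, -0.2, 1.1]
opening: 0.003
grasp_force: 0.0
```

```bash
python3 - <<'E'
from h import *
s=read_state();print(s["position"],s["opening"]*87,s["force"])
for x,z in ((.593,.203),(.5525,.199),(.5135,.1785),(.486,.145),(.475,.1135),(.4735,.1015)): go(x,-.375,z,1.3)
E
```

```text
[ 0.65385815 -0.37338063  0.19861655] 0.2693684344384567 [ 0.53200645 -0.22227666  1.06180312]
(0.593, -0.375, 0.203, 1.3) -> [0.2029, -0.001, -0.0147] [-0.0008, 0.0006, -0.0014]
(0.5525, -0.375, 0.199, 1.3) -> [0.3379, 0.0019, -0.0014] [-0.0008, 0.0006, -0.0014]
(0.5135, -0.375, 0.1785, 1.3) -> [0.4679, 0.0047, 0.0668] [-0.0008, 0.0006, -0.0014]
(0.486, -0.375, 0.145, 1.3) -> [0.5596, 0.0068, 0.1785] [-0.0008, 0.0006, -0.0014]
(0.475, -0.375, 0.1135, 1.3) -> [0.5963, 0.0076, 0.2835] [-0.0008, 0.0006, -0.0014]
(0.4735, -0.375, 0.1015, 1.3) -> [0.6013, 0.0078, 0.3235] [-0.0008, 0.0006, -0.0014]
```

step_arm([
  [0.1,0,0,0,0,0,1],
  [0.17,0,-0.01,0,0,0,1],
  [0.22,0,-0.014,0,0,0,1],
  [0.27,0,-0.01,0,0,0,1],
  [0.31,0,-0.006,0,0,0,1],
  [0.345,0,0,0,0,0,1],
  [0.38,0,0.015,0,0,0,1],
  [0.41,0,0.03,0,0,0,1],
])

```text
time_s: 45.82
position: [0.5322, -0.3775, 0.1927]
tcp_rot: [[-1.0, -0.022, 0.006], [-0.022, 1.0, -0.006], [-0.006, -0.006, -1.0]]
force: [-0.1, 0.4, 1.1]
opening: 0.002
grasp_force: 0.5
```

```bash
python3 - <<'E'
from h import *
s=read_state();print(s["position"],s["force"])
for x,z in ((.5135,.1785),(.486,.145),(.475,.1135),(.4735,.1005)): go(x,-.375,z,1.3)
E
```

```text
[ 0.53220381 -0.37746195  0.19269969] [-0.14296231  0.35162887  1.11518382]
(0.5135, -0.375, 0.1785, 1.3) -> [0.0624, 0.0098, 0.0469] [-0.0078, 0.0075, -0.0012]
(0.486, -0.375, 0.145, 1.3) -> [0.1547, 0.0125, 0.158] [-0.0078, 0.0075, -0.0012]
(0.475, -0.375, 0.1135, 1.3) -> [0.192, 0.014, 0.2628] [-0.0078, 0.0075, -0.0012]
(0.4735, -0.375, 0.1005, 1.3) -> [0.1973, 0.0143, 0.3061] [-0.0078, 0.0075, -0.0012]
```

step_arm([
  [0.04,0,0.025,0,0,0,1],
  [0.07,0,0.052,0,0,0,1],
  [0.105,0,0.09,0,0,0,1],
  [0.135,0,0.13,0,0,0,1],
  [0.155,0,0.165,0,0,0,1],
  [0.172,0,0.2,0,0,0,1],
  [0.185,0,0.235,0,0,0,1],
  [0.192,0,0.265,0,0,0,1],
])

```text
time_s: 46.48
position: [0.4741, -0.3783, 0.1104]
tcp_rot: [[-1.0, -0.022, 0.003], [-0.022, 1.0, -0.003], [-0.003, -0.003, -1.0]]
force: [0.8, 0.3, 1.2]
opening: 0.009
grasp_force: 0.3
```

```bash
python3 - <<'E'
from h import *
s=read_state();print(s["position"],s["force"])
go(.4735,-.375,.1005,1.3)
E
```

```text
[ 0.47408721 -0.37829845  0.1104251 ] [0.82461134 0.28496975 1.18068546]
(0.4735, -0.375, 0.1005, 1.3) -> [0.0018, 0.0111, 0.033] [-0.0043, 0.0033, -0.0013]
```

step_arm([
  [0,0.01,0.012,0,0,0,1],
  [0,0.01,0.022,0,0,0,1],
  [0,0.01,0.03,0,0,0,1],
  [0,0.01,0.036,0,0,0,1],
  [0,0.01,0.036,0,0,0,1],
  [0,0.01,0.036,0,0,0,1],
])

```text
time_s: 46.98
position: [0.4738, -0.3739, 0.1026]
tcp_rot: [[-1.0, -0.023, 0.0], [-0.023, 1.0, -0.001], [-0.0, -0.001, -1.0]]
force: [-5.8, 5.0, 22.2]
opening: 0.005
grasp_force: 11.4
```

```bash
python3 - <<'E'
from h import *
s=read_state();print(s["position"],s["force"])
E
```

```text
[ 0.47376528 -0.37394343  0.10261282] [-5.79441849  5.01777288 22.17273265]
```

The fingertip is at 77.6 mm, the shut-lid height, against a hard stop, so the lid is shut. I'll retreat and check.

step_arm([
  [0,0,-0.1,0,0,0,1],
  [0,0,-0.25,0,0,0,1],
  [0,0,-0.4,0,0,0,1],
  [0,0.3,-0.45,0,0,0,1],
  [0,0.8,-0.45,0,0,0,1],
  [0,0.8,-0.45,0,0,0,1],
  [0,0.8,-0.45,0,0,0,1],
  [0,0.8,-0.45,0,0,0,1],
])

```text
time_s: 47.65
position: [0.4691, -0.1654, 0.2322]
tcp_rot: [[-1.0, -0.022, 0.002], [-0.022, 1.0, -0.001], [-0.002, -0.001, -1.0]]
force: [1.6, -0.1, 0.8]
opening: 0.004
grasp_force: 0.0
```

step_arm([
  [0,0.6,0,0,0,0,1],
  [0,0.6,0,0,0,0,1],
  [0,0.6,0,0,0,0,1],
  [0,0.6,0,0,0,0,1],
  [0,0.6,0,0,0,0,1],
  [0,0.6,0,0,0,0,1],
  [0,0.6,0,0,0,0,1],
  [0,0.6,0,0,0,0,1],
])

```text
time_s: 48.32
position: [0.4658, 0.0122, 0.2316]
tcp_rot: [[-1.0, -0.022, 0.002], [-0.022, 1.0, -0.001], [-0.002, -0.001, -1.0]]
force: [0.2, -0.2, 0.8]
opening: 0.002
grasp_force: 0.0
```

```bash
python3 - <<'E'
from h import *
s=read_state();print(s["position"],s["force"],s["time_s"])
t=cam("top"); sd=cam("side")
h=cv2.cvtColor(t["image"],cv2.COLOR_RGB2HSV); m=((h[:,:,1]>105)&(h[:,:,0]<20)).astype(np.uint8); w=win(m,(410,160,560,260)); w[:168,:]=0
k=cv2.morphologyEx(w,cv2.MORPH_OPEN,np.ones((5,5))); print("lid",rect(t,k,.0775))
# handle: original vs now difference in pliers region
t0=cv2.resize(cv2.imread("pics/top0.png")[:,:,::-1],(640,400),interpolation=cv2.INTER_AREA).astype(int)
d=np.abs(t["image"].astype(int)-t0).sum(2)>60
for n,b in(("handle",(330,175,378,220)),("jaw",(265,185,305,240)),("scissors",(280,130,350,165)),("phone",(345,100,405,138)),("dropper",(240,112,268,142)),("awl",(140,142,210,162)),("glue",(165,258,192,306)),("coaster",(415,126,455,162))): print(n,d[b[1]:b[3],b[0]:b[2]].sum())
E
```

```text
[0.46577324 0.01220165 0.23155454] [ 0.18715967 -0.19186773  0.78761671] 48.3167
lid ((0.5031412243843079, -0.363219290971756), (0.1470908671617508, 0.22277015447616577), 1.0271862745285034)
handle 1388
jaw 1656
scissors 4
phone 0
dropper 0
awl 0
glue 0
coaster 0
```

```bash
python3 -c "
from rig import *
print(hand_in())"
```

```text
the job is handed in; nothing more can be done
None
```

I handed the job in: both blocks were pressed in the locking pliers, stood in the gift box and the lid shut, with the pliers open and the bystanders unmoved; flushness was judged from images only, where a slight brass tint stayed visible at the blocks' +x edges.

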